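Unhook the dough scrapers and snap them into their box

ROBOT

A 6-joint arm with a two-finger parallel gripper is mounted at the origin on a cart in front of the work surface, level with it; the furniture and walls round the work are solid. World frame = base frame: x ahead of the robot, y to its left, z up, the work surface at z = 0. Lengths are in mm, angles in rad, forces in N, time in s.
With the tool pointing down it reaches from about 300 to 775 mm from the base axis. Payload 14.6 kg.
Tool frame: the origin (TCP) lies at the very end of the fingers, on their centre line; the grasp point (between the pads) lies 19 mm behind it; z points along the fingers, y is the line along which they close (so a half turn about z gives the same grasp; the last joint's range is limited). The gripper opens to 94 mm and grips with 3 to 60 N. Pads are 16 mm wide; open, the fingers measure 119 mm over their backs; the gripper's body (75 mm by 177 mm) begins 78 mm behind the grasp point.
Start: joints at [1.106, 0.3, 1.521, -0, 1.321, -0.067], TCP at [213.062, 507.044, 205.446] pointing down, gripper open.
Joint ranges: [-3.03, 3.03], [-0.79, 2.21], [0.23, 2.52], [-1.04, 4.18], [0, 3.07], [-2.55, 2.55]. Speed limits (rad/s): [2.22, 2.22, 2.57, 3.14, 3.14, 3.14].

INTERFACE

Orientations are given as [roll, pitch, yaw] about the fixed x, y, z axes, in that order (R = Rz(yaw) Ry(pitch) Rx(roll)).
In Python, from cell import manip, eyes, ticket gives the robot as it stands. The module is installed in compiled form; this text tells all that it offers.
- The arm moves only by the tool arm_command, never from a script. Its argument "plan" is a list of rows, each a list of 5 numbers: the opening, from -1 (shut) to 1 (fully open), then the shift along the tool's x, y, z in m, then the turn about the tool's z in rad. In form: [[jaw, dx, dy, dz, roll], ...]. A call has 1 to 20 rows; each row shifts and turns the commanded pose from where the row before left it, along the tool's axes as they then stand; what a row does not reach is not made up. A row lasts 1/8 s, in which the tool goes at most 62.5 mm and 10.7 degrees, less where a joint would pass 70% of its speed; a pose out of reach is approached as far as the arm can. A call is refused whole if a number of a shift passes 0.0625 or a number of a turn 0.188, either way. A call with a gripper value outside its range is refused whole. The fingers move at their own pace and stop on an object; "newtons" is the grip in N (left out, the last holds). Time passes only in rows, so rows that do not move let the fingers close. It gives the time, the measured TCP pose, the force, the opening and the grip force at its end, in the units of the state.
- manip.read_state(): the state, without advancing time (a new reading comes with each control period).
- eyes.camera(name): name is "scene" or "top" or "wrist"; returns a dict with "img" (480x640x3 uint8, blue, green, red), "z_map" (480x640 float32, mm along the optical axis (not along the pixel's ray), 0 where there is no reading), "fx", "fy", "cx", "cy" (pixels), "eye" and "orientation" of the camera in the world. Camera axes: x right, y down, z forward; pixel columns grow to the right and rows downward; lengths in mm; the calibration is good to about 2 mm. The wrist camera is an equidistant fisheye: a pixel r from the principal point sees the ray r / f radians off the axis. A picture is of the moment at which its call begins.
- ticket.sign_off(): hands the job in; it is judged then, once.
The state is a dict: "clock": time; "joints": joint angles; "qd": joint speeds; "effort": joint torques, N m; "eef_pos": TCP position; "eef_rot": TCP orientation; "wrist_force": force on the tool from outside, world axes, zero at the start; "moment": the same for the moment, N m; "finger_gap": finger opening in mm; "finger_force": force on a finger pad.
Only numpy, scipy, OpenCV 4.12 (cv2) and the standard library are available. Lean on these libraries where they do the work, as an engineer would, in place of code of your own. Each camera call takes 0.05 s, during which the arm holds its last target. There are 200 camera calls.

TASK

Pack the baking tools away: take every dough scraper off the rack by sliding it up its keyhole until the stud's head comes through the wide end, and stand each one upright, fully down, in a cradle of its own in the white box. Then put the blue lid squarely on the box, fully down, and flip all four side clips fully down. Leave the salt shaker and the two spice jars where they are.

Things in the scene. Friction and masses are not known exactly. Their poses are not given: they have to be found in the camera images.
- rack: wooden rack on two feet, 304 mm long, fixed. Origin on the worktop below the front face of its flat upright rail (15 mm thick, z 75 to 130 mm); +x to the back, y along the rail. Three mushroom studs point to -x from that face at y = +98, 0, -98 mm, z = 120 mm: shank 7 mm thick, 8 mm long, then a head 17 mm across, 4 mm thick (its front at x = -12 mm)
- stud_mid (a point): middle stud, where its head begins (8 mm before the rail); axes as the rack's. A scraper hangs with a shank at the top of its keyhole slot, the head in front of the blade. Raise it 32 mm to bring the head to the middle of the wide end, then pull it forwards (rack -x) 15 mm or more. Its handle is above the rail, free in front and behind; colours change places
- scraper_red: dough scraper with red bar handle, 0.13 kg; may be absent. Origin: middle of the blade's lower edge; z up, x across the blade. Steel blade 80 mm wide (y), 80 high, 4 thick; above it the handle, 82 mm long (y), 16 thick (x), z 80 to 102 mm. Keyhole in the blade's middle: wide end 25 mm square, z 18 to 43 mm; above it a slot 10 mm wide up to z = 66 mm. Both faces alike
- scraper_yellow: dough scraper with yellow bar handle, 0.13 kg; may be absent. Origin: middle of the blade's lower edge; z up, x across the blade. Steel blade 80 mm wide (y), 80 high, 4 thick; above it the handle, 82 mm long (y), 16 thick (x), z 80 to 102 mm. Keyhole in the blade's middle: wide end 25 mm square, z 18 to 43 mm; above it a slot 10 mm wide up to z = 66 mm. Both faces alike
- scraper_green: dough scraper with green bar handle, 0.13 kg; may be absent. Origin: middle of the blade's lower edge; z up, x across the blade. Steel blade 80 mm wide (y), 80 high, 4 thick; above it the handle, 82 mm long (y), 16 thick (x), z 80 to 102 mm. Keyhole in the blade's middle: wide end 25 mm square, z 18 to 43 mm; above it a slot 10 mm wide up to z = 66 mm. Both faces alike
- box: white open snap-lock box, fixed, 98 mm (x) by 188 mm (y), 118 mm high, walls and floor 4 mm; origin under its centre on the worktop, z up. Inside are three cradles 52 mm apart along y: each an 11 mm gap (y) between two ribs, 40 mm high and 90 mm long (x), for one blade standing upright, handle up, along the box's x, either way round
- cradle0 (a point): floor of cradle 0 of the box, at its middle (box y = 52 mm, z = 5 mm); axes as the box's; a seated scraper's origin lies here, up to about 6 mm off
- cradle1 (a point): floor of cradle 1 of the box, at its middle (box y = 0 mm, z = 5 mm); axes as the box's; a seated scraper's origin lies here, up to about 6 mm off
- cradle2 (a point): floor of cradle 2 of the box, at its middle (box y = -52 mm, z = 5 mm); axes as the box's; a seated scraper's origin lies here, up to about 6 mm off
- box_rim (a point): centre of the box's mouth, level with the rim (118 mm above the worktop); axes as the box's
- lid: loose blue lid, 113 mm (x) by 203 mm (y) without clips, 0.3 kg; origin at the centre of its underside (skirt's lower edge), z up. Skirt 10 mm deep, flared, 3.5 mm play round the box; on the box the origin is 10 mm below the rim. White bar handle at the middle along y: 70 mm long, 16 thick (x), z 15 to 45 mm. It starts on the worktop, right way up; fits either way round
- lid_under (a point): centre of the lid plate's underside (lid z = 10 mm), which comes to rest on the box rim (coincides with box_rim when the lid is on)
- clip_front (a joint): grey clip hinged at the middle of the lid's -x side, 40 mm wide, 30 mm long, 4 mm thick; hinge line at lid z = 12 mm, 60.5 mm from the lid's centre. Radians: negative = sticks up and out, 0 = straight out, 1.57 = fully down against the box (its stop); it stays where left (friction 0.03 N m, about 1 N at its end)
- clip_back (a joint): grey clip hinged at the middle of the lid's +x side, 40 mm wide, 30 mm long, 4 mm thick; hinge line at lid z = 12 mm, 60.5 mm from the lid's centre. Radians: negative = sticks up and out, 0 = straight out, 1.57 = fully down against the box (its stop); it stays where left (friction 0.03 N m, about 1 N at its end)
- clip_left (a joint): grey clip hinged at the middle of the lid's +y side, 40 mm wide, 30 mm long, 4 mm thick; hinge line at lid z = 12 mm, 105.5 mm from the lid's centre. Radians: negative = sticks up and out, 0 = straight out, 1.57 = fully down against the box (its stop); it stays where left (friction 0.03 N m, about 1 N at its end)
- clip_right (a joint): grey clip hinged at the middle of the lid's -y side, 40 mm wide, 30 mm long, 4 mm thick; hinge line at lid z = 12 mm, 105.5 mm from the lid's centre. Radians: negative = sticks up and out, 0 = straight out, 1.57 = fully down against the box (its stop); it stays where left (friction 0.03 N m, about 1 N at its end)
- spice_jar_1: glass spice jar with red cap, dark dried fruit on its label, 41 mm across, 105 mm high; bystander, origin at the centre of its underside; leave it alone
- spice_jar_2: glass spice jar with red cap, green herbs on its label, 41 mm across, 105 mm high; bystander, origin at the centre of its underside; leave it alone
- mill_1: white salt shaker with grey top, 44 mm across, 90 mm high; bystander, origin at the centre of its underside; leave it alone
Mind the look-alikes: they are no part of the job. What is shaped like the scraper_red but orange is not meant.

How it is judged:
By the outcome, as a careful person would: the job done as asked, in the order asked, and still so for the second after the job is handed in, with the robot touching nothing.
Of scraper_red, scraper_yellow, scraper_green only 2 to 3 are there at a start; the rules pass over those that are not, and their reading is None.
At some moment in a run one of lid may be knocked a few centimetres aside while the robot is not near it.
It also fails if it takes over 208 s, if anything falls off the work surface, if the arm or the gripper's body presses on something with over 40 N, if the wrist force passes 120 N, or if a joint passes its speed limit or range.

## Working session

There is one attempt and no reset: what is moved stays moved. The work goes in short steps, Python scripts to look and compute and a tool call to move; the robot and the scene stay as the last step left them, time stands still between calls to the robot, and variables do not carry over. Pictures are saved under pics/ and viewed, at most 14 in all, crops included, and the job is handed in when it is done.

Besides the shell and the picture viewer there is one more tool, called after "Emit:" as a command line: name --pt "numbers of a row" for each row, then --argument value for the rest. arm_command: Moves the arm, as the interface text tells. Its arguments: {"type":"object","properties":{"plan":{"type":"array"},"newtons":{"type":"number"}},"required":["plan"]}

```bash
mkdir -p pics; cat > h.py <<'E'
import numpy as np, cv2
from cell import manip, eyes, ticket
from scipy.spatial.transform import Rotation as R
def cam(n):
    c=eyes.camera(n)
    o=np.array(c['orientation'],float)
    c['R']=o if o.shape==(3,3) else (R.from_euler('xyz',o).as_matrix() if o.size==3 else R.from_quat(o).as_matrix())
    c['eye']=np.array(c['eye'],float); return c
def cloud(c):
    v,u=np.mgrid[0:480,0:640]; z=c['z_map']
    p=np.stack([(u-c['cx'])/c['fx']*z,(v-c['cy'])/c['fy']*z,z],-1)
    return p@c['R'].T+c['eye']
E
python3 - <<'E'
from h import *
s=manip.read_state(); print(s)
for n in('scene','top','wrist'):
    c=cam(n); cv2.imwrite(f'pics/{n}0.png',c['img']); print(n,c['eye'],c['orientation'],c['fx'],c['cx'],c['cy'],(c['z_map']>0).mean())
    np.savez(f'{n}.npz',**{k:v for k,v in c.items()})
E
```

```text
{'clock': 0.0, 'joints': array([ 1.10643252e+00,  3.00454564e-01,  1.52159802e+00, -1.55342441e-06,
        1.32071103e+00, -6.66272443e-02]), 'qd': array([-0.00047152, -0.00047674,  0.00156742, -0.00075759,  0.00063481,
       -0.00100584]), 'effort': array([ 3.41540792e-03, -5.31806982e+01, -3.52749252e+01,  7.10198446e-02,
        2.43129063e-02, -8.18361264e-05]), 'eef_pos': array([212.92726524, 506.81526904, 204.8882406 ]), 'eef_rot': array([-3.14042419e+00, -7.64590313e-05,  2.74385643e+00]), 'wrist_force': array([-1.12358341,  0.75624668,  0.92592147]), 'moment': array([-0.02767858,  0.07673193, -0.00916073]), 'finger_force': 0.0, 'finger_gap': 93.99772940251141}
scene [  93.30257728 -892.38331055  644.86469865] [-2.09829002 -0.0170834  -0.48448095] 535.0016779457571 317.6223418429888 233.2528815126301 0.9865885416666667
top [370.63410907 -89.62477795 953.32220458] [-2.93245253  0.00368273 -1.42373244] 461.6230321446267 317.92698786700356 247.48138288090342 0.996162109375
wrist [152.59760707 532.45772926 383.61097162] [2.91021222e+00 1.32286072e-03 1.17242432e+00] 371.64829954431775 318.3536836660464 243.61301187557487 0.9259244791666666
```

View pics/scene0.png

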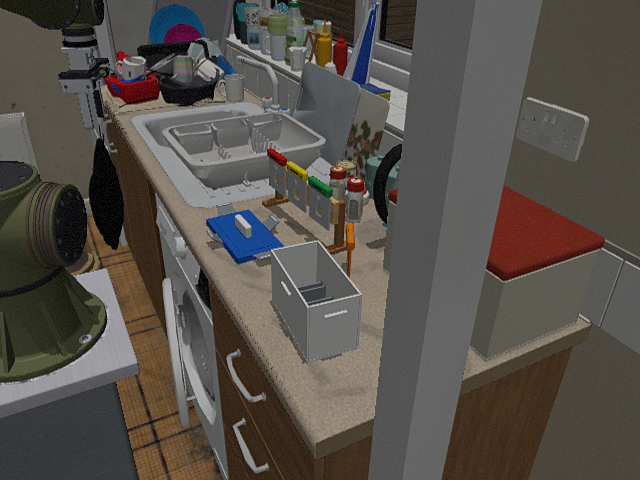

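View pics/top0.png

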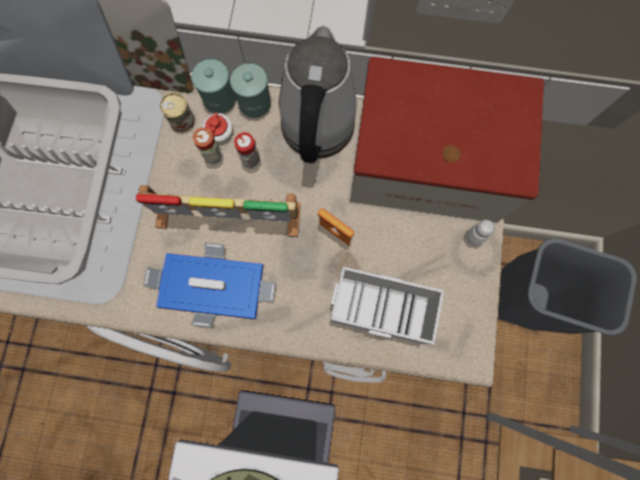

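The scene and top views show three scrapers on the rack: red at top pixel (160,199), yellow (211,202) and green (266,206). The orange look-alike is at (336,226), the lid at (210,286) with its handle at (207,284), and the box at (387,307).

```bash
cat >> h.py <<'E'
def rect(P):
    (c,wh,a)=cv2.minAreaRect(P[:,:2].astype(np.float32)); return np.round(c,1),np.round(wh,1),round(a,2)
HUE={'red':[(0,5),(174,180)],'yellow':[(24,34)],'green':[(50,80)],'orange':[(8,18)],'blue':[(105,125)]}
def cmask(img,col):
    h=cv2.cvtColor(img,cv2.COLOR_BGR2HSV); m=np.zeros(h.shape[:2],bool)
    for a,b in HUE[col]: m|=(h[...,0]>=a)&(h[...,0]<=b)
    return m&(h[...,1]>140)&(h[...,2]>60)
def big(m):
    n,l,st,_=cv2.connectedComponentsWithStats(m.astype(np.uint8)); return l==1+np.argmax(st[1:,4])
E
python3 - <<'E'
from h import *
c=cam('top'); W=cloud(c); v,u=np.mgrid[0:480,0:640]
print('table z',np.median(W[240:260,270:310,2]))
for col,(u0,u1,v0,v1) in dict(red=(130,185,185,212),yellow=(185,238,190,215),green=(240,292,190,220),orange=(310,360,200,250)).items():
    m=cmask(c['img'],col)&(u>u0)&(u<u1)&(v>v0)&(v<v1); P=W[m]; zt=np.percentile(P[:,2],90); P=P[abs(P[:,2]-zt)<5]
    print(col,len(P),round(zt,1),rect(P))
m=(u>320)&(u<450)&(v>255)&(v<355)&(abs(W[...,2]-118)<5); m=big(m); print('box',rect(W[m]),np.median(W[m][:,2]))
m=cmask(c['img'],'blue')&(u>140)&(u<290)&(v>240)&(v<330); print('lid',rect(W[big(m)]),np.median(W[m][:,2]))
m=(u>185)&(u<230)&(v>270)&(v<300)&(W[...,2]>35); print('lidhandle',m.sum(),rect(W[m]),np.median(W[m][:,2]))
for n,(U,V) in dict(left=(153,278),back=(214,250),right=(267,291),front=(204,320)).items():
    p=W[V-10:V+11,U-10:U+11].reshape(-1,3); p=p[(p[:,2]>5)]; print(n,p[:,2].max(),p[p[:,2].argmax()],np.median(p,0))
# rails / tall things
for n,(U,V) in dict(jar1=(205,136),jar2=(245,142),mill=(484,229)).items(): print(n,W[V,U])
print('rackfeet',W[185:190,147],W[193,292])
E
```

```text
table z 0.1693827511970767
red 309 160.5 (array([584.3, 237.4]), array([14.9, 75.6]), 3.2)
yellow 94 159.4 (array([591.2, 141. ]), array([13.2, 78.7]), 4.35)
green 61 158.5 (array([594.5,  41.7]), array([ 2.9, 73.7]), 5.24)
orange 286 103.1 (array([602.6, -85.7]), array([77.5, 15.1]), 61.5)
box (array([ 460.2, -198.9]), array([188.1,  98.2]), 84.84) 117.68203758677271
lid (array([450.3,  79.7]), array([350.9, 130.3]), 85.17) 16.266352186090103
lidhandle 287 (array([457.9, 152.7]), array([16.5, 70.1]), 1.38) 44.74726189219564
left 953.3222045774947 [370.63410907 -89.62477795 953.32220458] [452.89032851 264.40559385  21.34544583]
back 953.3222045774947 [370.63410907 -89.62477795 953.32220458] [525.83444765 154.79386681  20.50381744]
right 23.83261479988232 [474.93150615  23.26753209  23.8326148 ] [461.85104094  35.92808023  17.13763457]
front 953.3222045774947 [370.63410907 -89.62477795 953.32220458] [390.77493467 148.11943989  19.95187736]
jar1 [739.40715726 194.62082496 104.30694229]
jar2 [736.82245823 112.94364494 107.76275379]
mill [ 634.64961254 -371.34124205   87.962441  ]
rackfeet [[616.91568821 277.33969867 123.51773616]
 [614.74799144 276.56840521 124.25893836]
 [612.81591539 276.14614239 124.21172507]
 [611.52301796 276.69377954 121.96416654]
 [609.4766019  276.09893187 122.30811751]] [ 6.81558876e+02  1.67785955e+01 -4.41680372e-01]
```

```bash
cat >> h.py <<'E'
def go(x,y,z,yaw):
    s=manip.read_state(); p=s['eef_pos']; r=R.from_euler('xyz',s['eef_rot']); d=r.inv().apply(np.array([x,y,z])-p)
    ro=-(yaw-s['eef_rot'][2]); ro=(ro+np.pi)%(2*np.pi)-np.pi
    d2=R.from_euler('z',-ro).apply(d)
    print('t',round(s['clock'],2),'p',p.round(1),'yaw',s['eef_rot'].round(3),'F',s['wrist_force'].round(1),'gap',round(s['finger_gap'],1),'| before turn',(d/1e3).round(4),'roll',round(ro,3),'| after turn',(d2/1e3).round(4))
E
python3 - <<'E'
from h import *
go(584.3,237.4,205,1.645)
c=cam('scene'); W=cloud(c); p=W[c['z_map']>0]; q=p[(p[:,0]>200)&(p[:,0]<560)&(p[:,1]>240)&(p[:,1]<460)]; print(q[:,2].max(),len(q))
c=cam('top'); W=cloud(c)
m=cmask(c['img'],'green'); v,u=np.mgrid[0:480,0:640]; m&=(u>240)&(u<292)&(v>190)&(v<220)
P=W[m&(W[...,2]>130)]; print(P.min(0),P.max(0),m.sum()); 
for col,(u0,u1) in dict(red=(130,185),yellow=(185,238),green=(240,292)).items():
    m=big(cmask(c['img'],col)&(u>u0)&(u<u1)&(v>185)&(v<220))
    (cc,wh,a)=cv2.minAreaRect(np.argwhere(m)[:,::-1].astype(np.float32)); 
    d=c['R']@np.array([(cc[0]-c['cx'])/c['fx'],(cc[1]-c['cy'])/c['fy'],1]); q=c['eye']+d*(158-c['eye'][2])/d[2]; print(col,cc,wh,a,q)
E
```

```text
t 0.2 p [213.  506.9 205.1] yaw [-3.141 -0.     2.744] F [ 0.4  0.8 -0.2] gap 93.9 | before turn [-4.467e-01 -1.047e-01  2.000e-04] roll 1.099 | after turn [-2.963e-01  3.503e-01  2.000e-04]
501.2788329200472 10897
[590.66168536   4.95157824 150.54306692] [598.8078806   77.92543713 160.52731709] 73
red (158.50344848632812, 198.94137573242188) (43.39558029174805, 9.21935749053955) 3.3664603233337402 [583.81209965 235.63534338 158.        ]
yellow (211.0, 203.5) (7.0, 44.0) 90.0 [589.16537547 140.19428732 158.        ]
green (265.4810485839844, 208.82241821289062) (41.10541915893555, 1.9378267526626587) 3.3664603233337402 [593.60300128  41.47672968 158.        ]
```

Emit:
arm_command --pt "1 0 0 0 0.183" --pt "1 0 0 0 0.183" --pt "1 0 0 0 0.183" --pt "1 0 0 0 0.183" --pt "1 0 0 0 0.183" --pt "1 0 0 0 0.184" --pt "0.1 -0.037 0.0438 0 0" --pt "0.1 -0.037 0.0438 0 0" --pt "0.1 -0.037 0.0438 0 0" --pt "0.1 -0.037 0.0438 0 0" --pt "0.1 -0.037 0.0438 0 0" --pt "0.1 -0.037 0.0438 0 0" --pt "0.1 -0.037 0.0438 0 0" --pt "0.1 -0.037 0.0438 0 0" --pt "0.1 0 0 0 0" --pt "0.1 0 0 0 0" --newtons 30

```text
clock: 2.3
eef_pos: [584.0, 238.0, 205.2]
eef_rot: [-3.141, 0.0, 1.645]
wrist_force: [-0.5, -0.4, 0.7]
finger_gap: 51.6
finger_force: 0.0
```

```bash
python3 - <<'E'
from h import *
go(584.3,236.6,134,1.64)
c=cam('wrist'); cv2.imwrite('pics/w1.png',c['img']); print(c['eye'],c['R'].round(3))
E
```

```text
t 2.3 p [584.  238.  205.2] yaw [-3.141  0.     1.645] F [-0.5 -0.4  0.7] gap 51.6 | before turn [-0.0014  0.0002  0.0712] roll 0.005 | after turn [-0.0014  0.0003  0.0712]
[579.59360634 303.65927862 383.80598866] [[ 0.997  0.071  0.016]
 [ 0.073 -0.971 -0.229]
 [-0.     0.229 -0.973]]
```

View pics/w1.png

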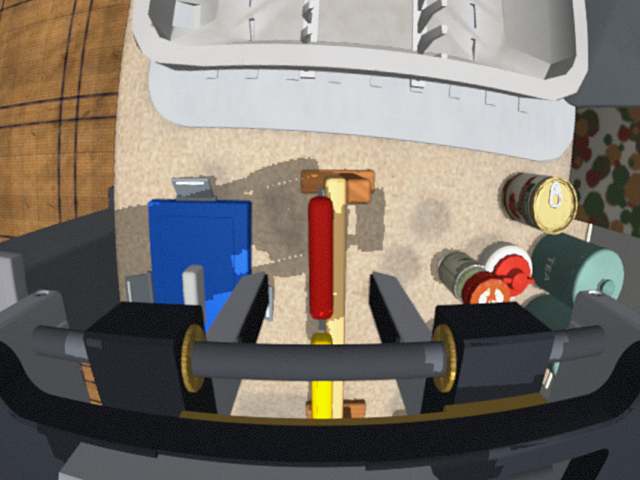

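The wrist view shows the red handle at u≈320, rows 198–318, centred between the fingers, with the yellow handle at (322,375). I'll turn its outline into a position.

```bash
cat >> h.py <<'E'
def fray(c,u,v,z):
    a=np.array([u-c['cx'],v-c['cy']]); r=np.hypot(*a); th=r/c['fx']
    d=c['R']@np.array([*(a/max(r,1e-9)*np.sin(th)),np.cos(th)]); return c['eye']+d*(z-c['eye'][2])/d[2]
def whandle(col,z,box=None):
    c=cam('wrist'); m=cmask(c['img'],col)
    if box: k=np.zeros_like(m); u0,u1,v0,v1=box; k[v0:v1,u0:u1]=1; m&=k
    m=big(m)
    pts=np.argwhere(m); P=np.array([fray(c,u,v,z) for v,u in pts]); return rect(P),m.sum()
E
python3 - <<'E'
from h import *
print(whandle('red',155,(290,350,180,340)))
print(whandle('yellow',155,(290,350,320,440)))
E
```

```text
((array([585.5, 239.1]), array([14.7, 81.9]), 4.8), np.int64(2791))
((array([594.7, 129.2]), array([14.8, 37.2]), 4.04), np.int64(769))
```

Emit:
arm_command --pt "0.1 0.0005 0.001 0.025 0" --pt "0.1 0 0 0.025 0" --pt "0.1 0 0 0.021 0" --pt "0.1 0 0 0 0" --pt "-1 0 0 0 0" --pt "-1 0 0 0 0" --pt "-1 0 0 0 0" --pt "-1 0 0 0 0" --pt "-1 0 0 0 0" --newtons 30

```text
clock: 3.58
eef_pos: [585.4, 238.3, 134.7]
eef_rot: [3.141, -0.0, 1.645]
wrist_force: [-1.1, -0.4, 1.2]
finger_gap: 15.6
finger_force: 30.0
```

Emit:
arm_command --pt "-1 0 0 -0.008 0" --pt "-1 0 0 -0.008 0" --pt "-1 0 0 -0.008 0" --pt "-1 0 0 -0.008 0" --pt "-1 0 0 0 0" --pt "-1 0 0 0 0"

```text
clock: 4.32
eef_pos: [585.2, 238.3, 166.2]
eef_rot: [-3.141, 0.0, 1.645]
wrist_force: [0.5, 0.1, -1.1]
finger_gap: 15.7
finger_force: 30.0
```

Emit:
arm_command --pt "-1 0 -0.008 0 0" --pt "-1 0 -0.008 0 0" --pt "-1 0 -0.008 0 0" --pt "-1 0 -0.008 0 0" --pt "-1 0 0 0 0"

```text
clock: 4.95
eef_pos: [553.0, 236.0, 166.7]
eef_rot: [3.141, -0.0, 1.645]
wrist_force: [0.2, 1.0, -1.5]
finger_gap: 15.7
finger_force: 30.0
```

```bash
python3 - <<'E'
from h import *
print(whandle('red',manip.read_state()['eef_pos'][2]+23,(290,350,180,340)))
b=-0.09
for k,o in enumerate((52,0,-52)):
    print(k,460.2-np.sin(b)*o,-198.9+np.cos(b)*o)
go(460.2+.09*52,-198.9+51.8,215,-0.09)
E
```

```text
((array([552.4, 249. ]), array([15.6, 59.8]), 3.91), np.int64(4287))
0 464.8736845582966 -147.1104578833763
1 460.2 -198.9
2 455.5263154417034 -250.6895421166237
t 5.0 p [553.3 236.  166.7] yaw [ 3.141 -0.     1.645] F [-0.7  0.2 -1.2] gap 15.7 | before turn [-0.3755 -0.1166 -0.0484] roll 1.735 | after turn [-0.0536  0.3895 -0.0484]
```

Emit:
arm_command --pt "-1 0 0 -0.025 0" --pt "-1 0 0 -0.025 0" --pt "-1 -0.037 -0.0116 0 0" --pt "-1 -0.038 -0.0117 0 0" --pt "-1 -0.038 -0.0117 0 0" --pt "-1 -0.038 -0.0117 0 0" --pt "-1 -0.038 -0.0117 0 0" --pt "-1 -0.038 -0.0117 0 0" --pt "-1 -0.038 -0.0117 0 0" --pt "-1 -0.038 -0.0117 0 0" --pt "-1 -0.038 -0.0117 0 0" --pt "-1 -0.035 -0.0114 0 0" --pt "-1 0 0 0 0"

```text
clock: 6.62
eef_pos: [464.6, -149.5, 216.5]
eef_rot: [3.141, 0.0, 1.642]
wrist_force: [-0.5, -0.2, -1.1]
finger_gap: 15.8
finger_force: 30.0
```

Emit:
arm_command --pt "-1 0 0 0 0.1735" --pt "-1 0 0 0 0.1735" --pt "-1 0 0 0 0.1735" --pt "-1 0 0 0 0.1735" --pt "-1 0 0 0 0.1735" --pt "-1 0 0 0 0.1735" --pt "-1 0 0 0 0.1735" --pt "-1 0 0 0 0.1735" --pt "-1 0 0 0 0.1735" --pt "-1 0 0 0 0.1735" --pt "-1 0 0 0 0"

```text
clock: 8.0
eef_pos: [465.2, -147.0, 216.5]
eef_rot: [-3.142, -0.0, -0.089]
wrist_force: [0.3, -0.2, -1.8]
finger_gap: 15.9
finger_force: 30.0
```

```bash
python3 - <<'E'
from h import *
go(464.9,-147.1,215,-0.09)
c=cam('wrist'); cv2.imwrite('pics/w2.png',c['img'])
t=cam('top'); cv2.imwrite('pics/t2.png',cv2.resize(t['img'][230:370,300:480],None,fx=4,fy=4))
E
```

```text
t 8.0 p [ 465.2 -147.   216.5] yaw [-3.142 -0.    -0.089] F [ 0.3 -0.2 -1.8] gap 15.9 | before turn [-0.0003  0.0001  0.0015] roll 0.001 | after turn [-0.0003  0.0001  0.0015]
```

View pics/w2.png

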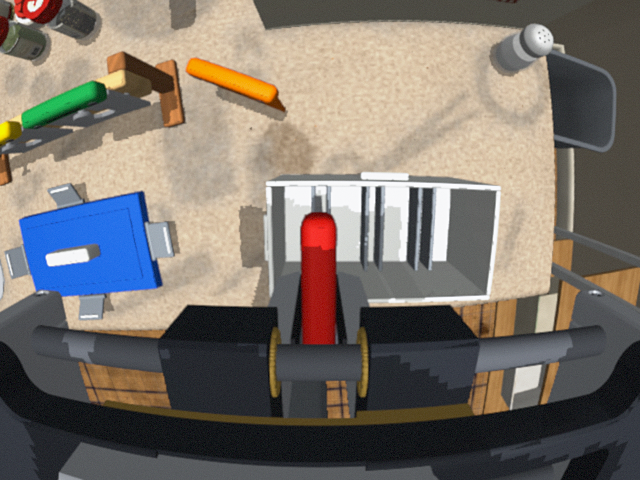

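The wrist view shows the red scraper held over the left cradle. The rim corners are near (266,183), (499,187), (492,299) and (269,298). I'll check the box centre from the rim.

```bash
python3 - <<'E'
from h import *
c=cam('wrist'); img=c['img']; g=img.min(2)
P=np.array([fray(c,u,v,118) for u,v in [(266,183),(499,187),(492,299)]]); print(P.round(1),'c',(P[0]+P[2])/2, np.linalg.norm(P[0]-P[1]),np.linalg.norm(P[1]-P[2]), np.arctan2(*(P[0]-P[1])[:2]))
# ribs pixel positions along row 240
print([ (u,int(g[235,u])) for u in range(340,440,3)])
E
```

```text
[[ 516.2 -112.4  118. ]
 [ 500.6 -297.   118. ]
 [ 404.2 -293.3  118. ]] c [ 460.2158547  -202.85150743  118.        ] 185.23754747702492 96.44712753452721 0.08421263758077727
[(340, 213), (343, 216), (346, 212), (349, 216), (352, 212), (355, 213), (358, 217), (361, 56), (364, 76), (367, 138), (370, 214), (373, 177), (376, 49), (379, 76), (382, 112), (385, 212), (388, 212), (391, 211), (394, 208), (397, 210), (400, 247), (403, 247), (406, 238), (409, 47), (412, 52), (415, 71), (418, 175), (421, 57), (424, 52), (427, 50), (430, 106), (433, 196), (436, 248), (439, 247)]
```

```bash
python3 - <<'E'
from h import *
c=np.load('top.npz'); c={k:c[k] for k in c}; W=cloud(c).reshape(-1,3)
b=-0.09; B=R.from_euler('z',-b).as_matrix()
p=(W-[460.2,-198.9,0])@B.T; k=(abs(p[:,0])<60)&(abs(p[:,1])<110)
q=p[k]
r=q[abs(q[:,2]-118)<3]; print('rim',np.percentile(r,[0.5,99.5],0).round(1), len(r))
r=q[(abs(q[:,2]-45)<5)&(abs(q[:,0])<40)]; h=np.histogram(r[:,1],np.arange(-90,91,2)); print([(int(e),int(n)) for n,e in zip(*h) if n])
r=q[(abs(q[:,0])<40)]; 
s=cam('scene'); W=cloud(s).reshape(-1,3); p=(W-[460.2,-198.9,0])@B.T; k=(abs(p[:,0])<60)&(abs(p[:,1])<110)&(abs(p[:,2]-118)<3); print('scene rim',np.percentile(p[k],[0.5,99.5],0).round(1),k.sum())
E
```

```text
rim [[-49.1 -94.  115.1]
 [ 48.7  93.9 120.9]] 688
[(-90, 25), (-62, 27), (-60, 39), (-58, 28), (-48, 4), (-46, 42), (-44, 42), (-42, 1), (-10, 24), (-8, 48), (-6, 19), (4, 10), (6, 36), (8, 43), (42, 29), (44, 40), (46, 16), (56, 8), (58, 40), (60, 37)]
scene rim [[-51.8 -98.5 115. ]
 [ 45.8  87.5 117.2]] 145
```

```bash
python3 - <<'E'
from h import *
c=cam('wrist'); m=big(cmask(c['img'],'red')&(np.indices((480,640))[1]>280)); 
b=-0.09; B=R.from_euler('z',-b).as_matrix(); s=manip.read_state(); T=s['eef_pos']
P=np.array([fray(c,u,v,T[2]+20) for v,u in np.argwhere(m)]); q=(P-T)@B.T
for a in range(10,44,4):
    k=abs(q[:,0]-a)<2
    if k.sum(): print(a,q[k,1].min().round(1),q[k,1].max().round(1))
g=c['img'].min(2).astype(int)
for v in (200,240,270): 
    print(v,g[v,258:276],g[v,484:504])
for u in (300,400): print(u,g[174:194,u])
for u in (400,450): print(u,g[285:305,u])
np.savez('w2.npz',**c)
E
cat > /dev/null
```

```text
10 -7.5 7.9
14 -7.9 7.8
18 -7.4 7.8
22 -7.4 7.7
26 -6.9 7.7
30 -7.3 7.7
34 -7.2 7.6
38 -7.2 7.6
42 -5.8 6.3
200 [141 141 142 143 147 146 150 192 247 249 250 248 216 143  94  88  93  90] [ 91  96  97  90  93  95  97  98  93  96 102 169 249 251 246 229 183 169
 171 173]
240 [104 104 109 104 112 130 178 205 207 195 202 208 190 148 106  93  89  92] [ 94  99  97  96  98  94  94 116 202 251 250 244 222 177 160 167 165 169
 168 164]
270 [164 156 148 129 109 109 109 109 108 127 181 206 204 188 147 102  89  90] [ 97 100  94  93 146 235 250 249 245 189 157 158 156 162 163 168 171 171
 164 166]
300 [118 119 115 118 115 108 154 234 248 249 246 237 234 246 248 248 247 247
 247 247]
400 [248 246 247 248 250 242 167 143 234 250 249 245 232 229 245 248 247 247
 247 248]
400 [108 108 107 111 106 109 107 110 108 109 108 109 117 155 209 235 244 227
 173 162]
450 [118 114 115 117 117 113 113 114 114 111  99 152 248 251 249 245 211 164
 158 137]
```

```bash
python3 - <<'E'
import cv2; i=cv2.imread('pics/w2.png')[165:315,250:510]; cv2.imwrite('pics/w2c.png',cv2.resize(i,None,fx=3,fy=3,interpolation=cv2.INTER_NEAREST))
E
```

```text
(no output)
```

View pics/w2c.png

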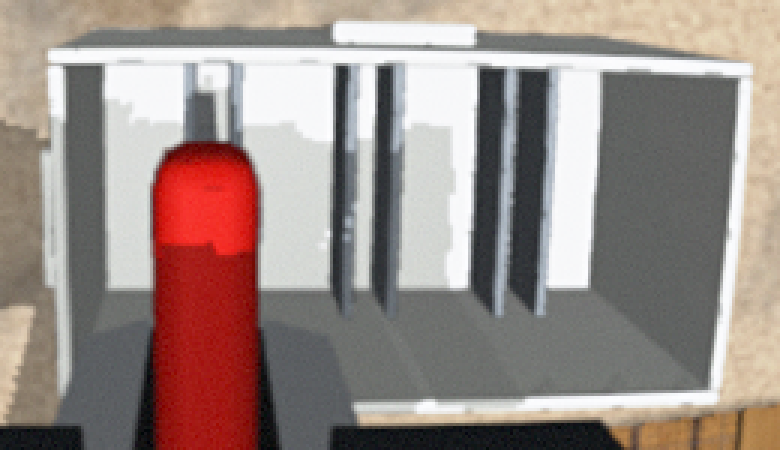

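The crop shows cradle 0's ribs at crop x≈190 and 236, either side of the red handle (centre 206), and the rim ends at x≈50 and 752. I'll compute the rim midpoints in the tool frame.

```bash
python3 - <<'E'
from h import *
c=dict(np.load('w2.npz')); B=R.from_euler('z',.09).as_matrix()
f=lambda u,v,z=118:((fray(c,u,v,z)-[460.2,-198.9,0])@B.T).round(1)[:2]
print('L200',f(264.8,200),'R200',f(499.3,200)); print('R240',f(495.8,240),'L270',f(267.6,270),'R270',f(492.7,270))
print('top300',f(300,180.2),'400',f(400,181.8),'bot400',f(400,302.5),'450',f(450,301.3))
# ribs tops z45: crop/3+offset
for x,y in [(236,75),(356,100),(403,100),(518,100),(556,100)]: print('rib right edge',f(250+x/3,165+y/3,45))
E
```

```text
L200 [35.1 92. ] R200 [ 38.2 -95.4]
R240 [  4.9 -95.4] L270 [-19.9  91.4] R270 [-21.1 -95.7]
top300 [49.9 65.3] 400 [ 49.6 -10. ] bot400 [-47.8 -15.2] 450 [-48. -59.]
rib right edge [36.2 41.9]
rib right edge [28.7  3.8]
rib right edge [ 28.9 -11.4]
rib right edge [ 29.7 -49.6]
rib right edge [ 30.  -62.7]
```

Emit:
arm_command --pt "-1 0 0.0012 0.02 0" --pt "-1 0 0 0.025 0" --pt "-1 0 0 0.025 0" --pt "-1 0 0 0.02 0" --pt "-1 0 0 0.01 0" --pt "-1 0 0 0.01 0" --pt "-1 0 0 0 0"

```text
clock: 9.12
eef_pos: [464.7, -148.8, 106.2]
eef_rot: [-3.141, 0.001, -0.09]
wrist_force: [-0.3, -0.3, -1.1]
finger_gap: 15.6
finger_force: 30.0
```

Emit:
arm_command --pt "-1 0 0 0.006 0" --pt "-1 0 0 0.006 0" --pt "-1 0 0 0.006 0" --pt "-1 0 0 0.004 0" --pt "-1 0 0 0 0"

```text
clock: 9.75
eef_pos: [464.7, -148.8, 84.1]
eef_rot: [-3.141, 0.001, -0.09]
wrist_force: [0.4, -0.6, -2.2]
finger_gap: 15.9
finger_force: 30.0
```

Emit:
arm_command --pt "-1 0 0 0.002 0" --pt "-1 0 0 0 0" --pt "-0.36 0 0 0 0" --pt "-0.36 0 0 0 0" --pt "-0.36 0 0 0 0" --pt "-0.36 0 0 -0.02 0" --pt "-0.36 0 0 -0.04 0" --pt "-0.36 0 0 -0.04 0" --pt "-0.36 0 0 -0.03 0" --pt "-0.36 0 0 0 0"

```text
clock: 11.0
eef_pos: [465.6, -149.1, 214.4]
eef_rot: [3.14, -0.004, -0.09]
wrist_force: [0.1, 0.2, -0.4]
finger_gap: 30.0
finger_force: 0.0
```

```bash
python3 - <<'E'
from h import *
c=cam('top'); W=cloud(c); m=big(cmask(c['img'],'red')&(np.indices((480,640))[1]>310)&(np.indices((480,640))[0]>240)); P=W[m]; 
zt=np.percentile(P[:,2],90); P=P[abs(P[:,2]-zt)<6]; print(len(P),zt,rect(P), ((np.r_[rect(P)[0],0]-[460.2,-198.9,0])@R.from_euler('z',.09).as_matrix().T).round(1))
go(591.0,140.5,206,1.645)
E
```

```text
65 107.77059936612788 (array([ 451.1, -145.4]), array([11.6, 19.8]), 85.98) [-13.9  52.5   0. ]
t 11.05 p [ 465.  -148.9  212.7] yaw [ 3.141e+00 -1.000e-03 -9.000e-02] F [ 0.8  1.1 -0.4] gap 30.2 | before turn [ 0.0994 -0.2995  0.0067] roll -1.735 | after turn [0.2792 0.1471 0.0067]
```

Emit:
arm_command --pt "-0.1 0.0125 -0.0375 0 0" --pt "-0.1 0.0125 -0.0375 0 0" --pt "-0.1 0.0125 -0.0375 0 0" --pt "-0.1 0.0125 -0.0375 0 0" --pt "-0.1 0.0125 -0.0375 0 0" --pt "-0.1 0.0125 -0.0375 0 0" --pt "-0.1 0.0125 -0.0375 0 0" --pt "-0.1 0.0125 -0.0375 0 0" --pt "0.1 0 0 0 -0.1735" --pt "0.1 0 0 0 -0.1735" --pt "0.1 0 0 0 -0.1735" --pt "0.1 0 0 0 -0.1735" --pt "0.1 0 0 0 -0.1735" --pt "0.1 0 0 0 -0.1735" --pt "0.1 0 0 0 -0.1735" --pt "0.1 0 0 0 -0.1735" --pt "0.1 0 0 0 -0.1735" --pt "0.1 0 0 0 -0.1735"

```text
clock: 13.3
eef_pos: [591.0, 140.9, 210.6]
eef_rot: [-3.139, 0.0, 1.651]
wrist_force: [0.0, 0.5, 0.1]
finger_gap: 51.5
finger_force: 0.0
```

```bash
python3 - <<'E'
from h import *
(cc,wh,a),n=whandle('yellow',155,(290,350,180,340)); print(cc,wh,a,n)
go(cc[0],cc[1],134.5,1.65)
E
```

```text
[593.7 141.5] [15.4 82.1] 4.91 2692
t 13.35 p [591.  140.9 210.6] yaw [-3.139  0.     1.659] F [-0.7  0.1 -0.5] gap 51.6 | before turn [0.0004 0.0029 0.0761] roll 0.009 | after turn [0.0004 0.0029 0.0761]
```

Emit:
arm_command --pt "0.1 0.0005 0.0026 0.026 0" --pt "0.1 0 0 0.026 0" --pt "0.1 0 0 0.024 0" --pt "0.1 0 0 0 0" --pt "-1 0 0 0 0" --pt "-1 0 0 0 0" --pt "-1 0 0 0 0" --pt "-1 0 0 0 0" --pt "-1 0 0 0 0"

```text
clock: 14.48
eef_pos: [594.1, 141.7, 136.8]
eef_rot: [3.141, -0.0, 1.645]
wrist_force: [-0.3, -0.4, 3.6]
finger_gap: 15.8
finger_force: 30.0
```

Emit:
arm_command --pt "-1 0 0 -0.008 0" --pt "-1 0 0 -0.008 0" --pt "-1 0 0 -0.008 0" --pt "-1 0 0 -0.008 0" --pt "-1 0 0 0 0" --pt "-1 0 0 0 0"

```text
clock: 15.22
eef_pos: [593.9, 141.6, 168.2]
eef_rot: [-3.141, 0.0, 1.645]
wrist_force: [1.5, -0.2, -0.9]
finger_gap: 15.8
finger_force: 30.0
```

Emit:
arm_command --pt "-1 0 -0.008 0 0" --pt "-1 0 -0.008 0 0" --pt "-1 0 -0.008 0 0" --pt "-1 0 -0.008 0 0" --pt "-1 0 0 0 0"

```text
clock: 15.85
eef_pos: [561.7, 139.3, 168.7]
eef_rot: [3.141, -0.0, 1.645]
wrist_force: [0.6, 0.5, -0.9]
finger_gap: 15.8
finger_force: 30.0
```

```bash
python3 - <<'E'
from h import *
print(whandle('yellow',manip.read_state()['eef_pos'][2]+23,(290,350,180,340)))
go(460.4,-200.4,216,-0.09)
E
```

```text
((array([561.2, 151.8]), array([15.6, 59. ]), 3.5), np.int64(4182))
t 15.9 p [562.  139.3 168.7] yaw [3.141 0.    1.645] F [ 0.2 -0.4 -1.3] gap 15.5 | before turn [-0.3312 -0.1265 -0.0474] roll 1.735 | after turn [-0.0707  0.3474 -0.0474]
```

Emit:
arm_command --pt "-1 0 0 -0.025 0" --pt "-1 0 0 -0.023 0" --pt "-1 -0.0368 -0.014 0 0" --pt "-1 -0.0368 -0.0141 0 0" --pt "-1 -0.0368 -0.0141 0 0" --pt "-1 -0.0368 -0.0141 0 0" --pt "-1 -0.0368 -0.0141 0 0" --pt "-1 -0.0368 -0.0141 0 0" --pt "-1 -0.0368 -0.0141 0 0" --pt "-1 -0.0368 -0.0141 0 0" --pt "-1 -0.0368 -0.0138 0 0"

```text
clock: 17.27
eef_pos: [460.1, -201.7, 216.6]
eef_rot: [3.141, 0.0, 1.645]
wrist_force: [0.6, -0.8, -1.2]
finger_gap: 15.9
finger_force: 30.0
```

Emit:
arm_command --pt "-1 0 0 0 0.1735" --pt "-1 0 0 0 0.1735" --pt "-1 0 0 0 0.1735" --pt "-1 0 0 0 0.1735" --pt "-1 0 0 0 0.1735" --pt "-1 0 0 0 0.1735" --pt "-1 0 0 0 0.1735" --pt "-1 0 0 0 0.1735" --pt "-1 0 0 0 0.1735" --pt "-1 0 0 0 0.1735" --pt "-1 0 0 0 0"

```text
clock: 18.65
eef_pos: [460.6, -200.5, 216.5]
eef_rot: [3.142, -0.0, -0.089]
wrist_force: [0.5, -0.4, -1.7]
finger_gap: 16.2
finger_force: 30.0
```

```bash
python3 - <<'E'
from h import *
go(460.4,-200.4,108,-0.09)
E
```

```text
t 18.65 p [ 460.6 -200.5  216.5] yaw [ 3.142 -0.    -0.089] F [ 0.5 -0.4 -1.7] gap 16.2 | before turn [-2.000e-04 -1.000e-04  1.085e-01] roll 0.001 | after turn [-2.000e-04 -1.000e-04  1.085e-01]
```

Emit:
arm_command --pt "-1 0 0 0.02 0" --pt "-1 0 0 0.025 0" --pt "-1 0 0 0.025 0" --pt "-1 0 0 0.02 0" --pt "-1 0 0 0.01 0" --pt "-1 0 0 0.008 0" --pt "-1 0 0 0 0"

```text
clock: 19.52
eef_pos: [460.5, -200.4, 108.4]
eef_rot: [-3.142, 0.0, -0.089]
wrist_force: [0.1, -0.5, -0.6]
finger_gap: 15.5
finger_force: 30.0
```

Emit:
arm_command --pt "-1 0 0 0.006 0" --pt "-1 0 0 0.006 0" --pt "-1 0 0 0.006 0" --pt "-1 0 0 0.005 0" --pt "-1 0 0 0 0"

```text
clock: 20.15
eef_pos: [460.3, -200.3, 85.0]
eef_rot: [-3.141, 0.001, -0.09]
wrist_force: [-0.3, 0.4, -2.2]
finger_gap: 15.6
finger_force: 30.0
```

Emit:
arm_command --pt "-1 0 0 0.001 0" --pt "-1 0 0 0 0" --pt "-0.36 0 0 0 0" --pt "-0.36 0 0 0 0" --pt "-0.36 0 0 0 0" --pt "-0.36 0 0 -0.02 0" --pt "-0.36 0 0 -0.04 0" --pt "-0.36 0 0 -0.04 0" --pt "-0.36 0 0 -0.03 0" --pt "-0.36 0 0 0 0"

```text
clock: 21.4
eef_pos: [461.1, -200.7, 216.5]
eef_rot: [3.14, -0.004, -0.09]
wrist_force: [-1.1, -0.1, 0.1]
finger_gap: 30.1
finger_force: 0.0
```

```bash
python3 - <<'E'
from h import *
go(600.5,43.5,208,1.645)
E
```

```text
t 21.4 p [ 461.1 -200.7  216.5] yaw [ 3.14  -0.004 -0.09 ] F [-1.1 -0.1  0.1] gap 30.1 | before turn [ 0.1167 -0.2558  0.0085] roll -1.735 | after turn [0.2333 0.1571 0.0085]
```

Emit:
arm_command --pt "-0.1 0.0166 -0.0365 0 0" --pt "-0.1 0.0167 -0.0365 0 0" --pt "-0.1 0.0167 -0.0365 0 0" --pt "-0.1 0.0167 -0.0365 0 0" --pt "-0.1 0.0167 -0.0366 0 0" --pt "-0.1 0.0167 -0.0366 0 0" --pt "-0.1 0.0166 -0.0366 0 0" --pt "0.1 0 0 0 -0.1735" --pt "0.1 0 0 0 -0.1735" --pt "0.1 0 0 0 -0.1735" --pt "0.1 0 0 0 -0.1735" --pt "0.1 0 0 0 -0.1735" --pt "0.1 0 0 0 -0.1735" --pt "0.1 0 0 0 -0.1735" --pt "0.1 0 0 0 -0.1735" --pt "0.1 0 0 0 -0.1735" --pt "0.1 0 0 0 -0.1735" --pt "0.1 0 0 0 0"

```text
clock: 23.65
eef_pos: [599.4, 43.9, 213.2]
eef_rot: [-3.14, -0.0, 1.644]
wrist_force: [0.3, 0.3, -0.2]
finger_gap: 51.5
finger_force: 0.0
```

```bash
python3 - <<'E'
from h import *
(cc,wh,a),n=whandle('green',155,(290,350,180,340)); print(cc,wh,a,n)
go(cc[0],cc[1],136,1.648)
c=cam('top'); W=cloud(c); I=np.indices((480,640))
for col in('red','yellow'):
    m=big(cmask(c['img'],col)&(I[1]>310)&(I[0]>250)&(I[1]<460)); P=W[m]; print(col,m.sum(),np.median(P,0),rect(P))
E
```

```text
[601.5  43.8] [14.5 81.6] 4.68 2543
t 23.7 p [599.5  43.9 213.4] yaw [-3.14  -0.     1.641] F [-0.2 -0.7 -0. ] gap 51.7 | before turn [-0.0003  0.0021  0.0774] roll -0.007 | after turn [-0.0003  0.0021  0.0774]
red 294 [ 463.39586797 -146.22055124  105.70673949] (array([ 464.2, -146.3]), array([13.3, 79.4]), 83.94)
yellow 21 [ 474.26412286 -192.94020147  103.22982505] (array([ 474.9, -193.2]), array([ 2.5, 24.9]), 85.46)
```

Emit:
arm_command --pt "0.1 0 0.002 0.026 0" --pt "0.1 0 0 0.026 0" --pt "0.1 0 0 0.0255 0" --pt "0.1 0 0 0 0" --pt "-1 0 0 0 0" --pt "-1 0 0 0 0" --pt "-1 0 0 0 0" --pt "-1 0 0 0 0" --pt "-1 0 0 0 0"

```text
clock: 24.88
eef_pos: [601.8, 44.0, 137.2]
eef_rot: [3.141, 0.0, 1.645]
wrist_force: [-0.3, -0.5, 2.6]
finger_gap: 15.7
finger_force: 30.0
```

Emit:
arm_command --pt "-1 0 0 -0.008 0" --pt "-1 0 0 -0.008 0" --pt "-1 0 0 -0.008 0" --pt "-1 0 0 -0.008 0" --pt "-1 0 0 0 0" --pt "-1 0 0 0 0"

```text
clock: 25.62
eef_pos: [601.6, 44.0, 168.7]
eef_rot: [-3.141, -0.0, 1.645]
wrist_force: [-0.9, 0.6, -1.0]
finger_gap: 16.0
finger_force: 30.0
```

Emit:
arm_command --pt "-1 0 -0.008 0 0" --pt "-1 0 -0.008 0 0" --pt "-1 0 -0.008 0 0" --pt "-1 0 -0.008 0 0" --pt "-1 0 0 0 0"

```text
clock: 26.25
eef_pos: [569.4, 41.6, 169.2]
eef_rot: [3.141, 0.0, 1.645]
wrist_force: [-0.5, 0.5, -0.9]
finger_gap: 16.1
finger_force: 30.0
```

```bash
python3 - <<'E'
from h import *
print(whandle('green',manip.read_state()['eef_pos'][2]+23,(290,350,180,340)))
go(455.8,-252.1,217,-0.09)
E
```

```text
((array([568.7,  54.2]), array([15.2, 59. ]), 4.78), np.int64(4075))
t 26.3 p [569.7  41.6 169.2] yaw [3.141 0.    1.645] F [ 0.1  0.7 -1.1] gap 16.0 | before turn [-0.2845 -0.1353 -0.0479] roll 1.735 | after turn [-0.087   0.3028 -0.0479]
```

Emit:
arm_command --pt "-1 0 0 -0.025 0" --pt "-1 0 0 -0.023 0" --pt "-1 -0.0355 -0.0169 0 0" --pt "-1 -0.0355 -0.0169 0 0" --pt "-1 -0.0355 -0.0169 0 0" --pt "-1 -0.0356 -0.0169 0 0" --pt "-1 -0.0356 -0.0169 0 0" --pt "-1 -0.0356 -0.0169 0 0" --pt "-1 -0.0356 -0.0169 0 0" --pt "-1 -0.0356 -0.017 0 0"

```text
clock: 27.55
eef_pos: [455.5, -253.3, 217.1]
eef_rot: [3.141, 0.0, 1.645]
wrist_force: [-0.0, -0.0, -1.4]
finger_gap: 15.8
finger_force: 30.0
```

Emit:
arm_command --pt "-1 0 0 0 0.1735" --pt "-1 0 0 0 0.1735" --pt "-1 0 0 0 0.1735" --pt "-1 0 0 0 0.1735" --pt "-1 0 0 0 0.1735" --pt "-1 0 0 0 0.1735" --pt "-1 0 0 0 0.1735" --pt "-1 0 0 0 0.1735" --pt "-1 0 0 0 0.1735" --pt "-1 0 0 0 0.1735" --pt "-1 0 0 0 0"

```text
clock: 28.92
eef_pos: [456.0, -252.1, 217.0]
eef_rot: [3.142, -0.0, -0.089]
wrist_force: [0.9, 0.5, -0.4]
finger_gap: 16.0
finger_force: 30.0
```

```bash
python3 - <<'E'
from h import *
go(455.8,-252.1,108,-0.09)
E
```

```text
t 28.93 p [ 456.  -252.1  217. ] yaw [ 3.142 -0.    -0.089] F [ 0.9  0.5 -0.4] gap 16.0 | before turn [-0.0003 -0.      0.109 ] roll 0.001 | after turn [-0.0003 -0.      0.109 ]
```

Emit:
arm_command --pt "-1 0 0 0.02 0" --pt "-1 0 0 0.025 0" --pt "-1 0 0 0.025 0" --pt "-1 0 0 0.02 0" --pt "-1 0 0 0.01 0" --pt "-1 0 0 0.008 0" --pt "-1 0 0 0 0"

```text
clock: 29.8
eef_pos: [455.9, -252.1, 108.9]
eef_rot: [-3.142, 0.0, -0.089]
wrist_force: [0.6, -0.5, -1.6]
finger_gap: 15.7
finger_force: 30.0
```

Emit:
arm_command --pt "-1 0 0 0.006 0" --pt "-1 0 0 0.006 0" --pt "-1 0 0 0.006 0" --pt "-1 0 0 0.005 0" --pt "-1 0 0 0 0"

```text
clock: 30.42
eef_pos: [455.7, -252.0, 85.5]
eef_rot: [-3.141, 0.001, -0.09]
wrist_force: [-0.2, 0.1, -1.0]
finger_gap: 15.8
finger_force: 30.0
```

Emit:
arm_command --pt "-1 0 0 0.001 0" --pt "-1 0 0 0 0" --pt "-0.36 0 0 0 0" --pt "-0.36 0 0 0 0" --pt "-0.36 0 0 0 0" --pt "-0.36 0 0 -0.02 0" --pt "-0.36 0 0 -0.04 0" --pt "-0.36 0 0 -0.04 0" --pt "-0.36 0 0 -0.03 0" --pt "-0.36 0 0 0 0"

```text
clock: 31.68
eef_pos: [456.5, -252.5, 217.0]
eef_rot: [3.14, -0.004, -0.09]
wrist_force: [-0.4, 1.2, -0.0]
finger_gap: 30.1
finger_force: 0.0
```

```bash
cat >> h.py <<'E'
def lidtop(zh):
    c=cam('top'); W=cloud(c); m=cmask(c['img'],'blue'); I=np.indices((480,640)); m&=(I[0]>180)&(I[0]<360)&(I[1]>100)&(I[1]<480)
    m=big(m); x,y,w,h=cv2.boundingRect(m.astype(np.uint8)); k=np.zeros_like(m); k[y:y+h,x:x+w]=1
    P=W[k&(abs(W[...,2]-zh)<6)]; B=W[m]; B=B[(B[:,2]>zh-38)&(B[:,2]<zh-20)]
    return c,W,('handle',len(P),rect(P),P[:,:2].mean(0).round(1)),('blue',len(B),rect(B))
E
python3 - <<'E'
from h import *
c,W,a,b=lidtop(44); print(a,b)
go(a[2][0][0],a[2][0][1],200,1.571+.03)
cv2.imwrite('pics/t3.png',c['img'])
E
```

```text
('handle', 284, (array([457.5, 152.4]), array([16.3, 71.1]), 2.09), array([457.3, 151. ])) ('blue', 4724, (array([457.4, 151.3]), array([111.6, 201.1]), 1.89))
t 31.73 p [ 456.  -252.1  215.3] yaw [ 3.141e+00 -1.000e-03 -9.000e-02] F [-0.1 -0.3 -0.5] gap 29.8 | before turn [-0.035 -0.403  0.015] roll -1.691 | after turn [0.4043 0.0137 0.015 ]
```

View pics/t3.png

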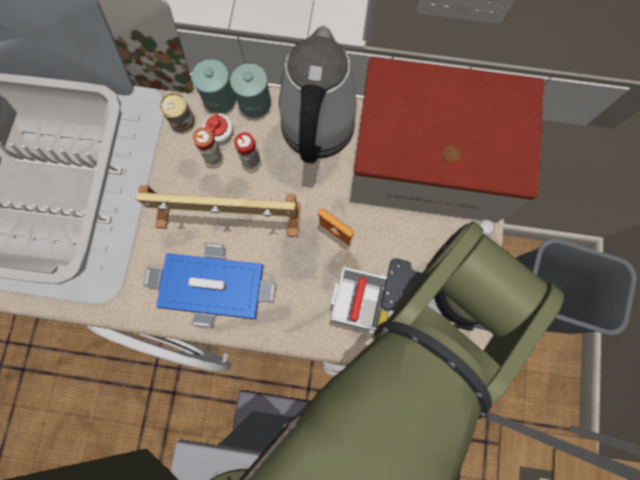

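The top view shows an empty rack and the lid unmoved, with its handle at (207,284). Next I'll move over the lid.

Emit:
arm_command --pt "-0.1 -0.0035 -0.0402 0 0" --pt "-0.1 -0.0035 -0.0402 0 0" --pt "-0.1 -0.0035 -0.0402 0 0" --pt "-0.1 -0.0035 -0.0402 0 0" --pt "-0.1 -0.0035 -0.0402 0 0" --pt "-0.1 -0.0035 -0.0402 0 0" --pt "-0.1 -0.0035 -0.0402 0 0" --pt "-0.1 -0.0035 -0.0402 0 0" --pt "-0.1 -0.0035 -0.0402 0 0" --pt "0.1 -0.0035 -0.0402 0 0" --pt "0.1 0 0 0 -0.1691" --pt "0.1 0 0 0 -0.1691" --pt "0.1 0 0 0 -0.1691" --pt "0.1 0 0 0 -0.1691" --pt "0.1 0 0 0 -0.1691" --pt "0.1 0 0 0 -0.1691" --pt "0.1 0 0 0 -0.1691" --pt "0.1 0 0 0 -0.1691" --pt "0.1 0 0 0 -0.1691" --pt "0.1 0 0 0 -0.1691"

```text
clock: 34.22
eef_pos: [456.8, 151.3, 213.4]
eef_rot: [-3.139, 0.0, 1.606]
wrist_force: [-0.4, -0.1, 0.1]
finger_gap: 51.8
finger_force: 0.0
```

```bash
python3 - <<'E'
from h import *
c,W,a,b=lidtop(44); print(a,b)
go(a[2][0][0],a[2][0][1],21,1.571+.034)
cv2.imwrite('pics/w3.png',cam('wrist')['img'])
B=R.from_euler('z',.09).as_matrix()
I=np.indices((480,640))
for col in('red','yellow','green'):
    m=big(cmask(c['img'],col)&(I[1]>310)&(I[0]>250)&(I[1]<460)); P=W[m]; P=P[P[:,2]>95]; print(col,len(P),np.median(P,0),rect(P),((np.r_[rect(P)[0],0]-[460.2,-198.9,0])@B.T).round(1))
E
```

```text
('handle', 284, (array([457.8, 152. ]), array([16.3, 70. ]), 1.48), array([457.3, 150.9])) ('blue', 4027, (array([458.1, 140.1]), array([112.3, 178.7]), 1.91))
t 34.27 p [456.8 151.3 213.5] yaw [-3.139  0.     1.615] F [-0.7  0.1 -0. ] gap 51.9 | before turn [0.0007 0.0015 0.1925] roll 0.01 | after turn [0.0007 0.0015 0.1925]
red 297 [ 463.46514705 -146.28398129  105.70306242] (array([ 432.1, -132.9]), array([ 32.1, 146.8]), 67.22) [-33.9  63.2   0. ]
yellow 26 [ 472.2644185  -192.72772882  104.82183396] (array([ 470.8, -192.6]), array([ 2.9, 31.3]), 82.5) [10.   7.2  0. ]
green 5 [ 477.95883252 -245.47368244  104.48574169] (array([ 477.7, -245.6]), array([1.2, 7.9]), 73.24) [ 21.6 -44.9   0. ]
```

View pics/w3.png

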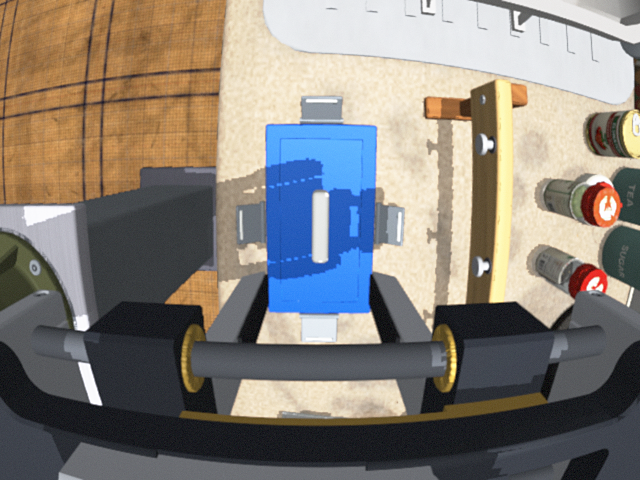

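```bash
python3 - <<'E'
from h import *
c=cam('wrist'); m=cmask(c['img'],'blue'); m=big(m)
P=np.array([fray(c,u,v,13) for v,u in np.argwhere(m)]); print(rect(P))
for z,q in ((15,[(266.5,125),(377,126),(371,312.5),(270,312.5)]),(45,[(320.5,191),(320,263)])):
    Q=np.array([fray(c,u,v,z) for u,v in q]); print(Q.round(1),Q.mean(0))
E
```

```text
(array([457.7, 150.6]), array([114.4, 202.2]), 2.17)
[[401.4 249.3  15. ]
 [512.9 252.   15. ]
 [518.5  51.4  15. ]
 [406.4  47.9  15. ]] [459.79224734 150.1666339   15.        ]
[[457.8 185.9  45. ]
 [459.6 115.9  45. ]] [458.69214738 150.90018359  45.        ]
```

Emit:
arm_command --pt "0.1 -0.0004 0.0015 0.035 0" --pt "0.1 0 0 0.035 0" --pt "0.1 0 0 0.035 0" --pt "0.1 0 0 0.035 0" --pt "0.1 0 0 0.03 0" --pt "0.1 0 0 0.02 0" --pt "0.1 0 0 0 0" --pt "-1 0 0 0 0" --pt "-1 0 0 0 0" --pt "-1 0 0 0 0" --pt "-1 0 0 0 0" --pt "-1 0 0 0 0" --pt "-1 0 0 0 0" --newtons 55

```text
clock: 36.0
eef_pos: [458.8, 151.1, 25.2]
eef_rot: [3.141, -0.0, 1.601]
wrist_force: [-1.6, -1.2, 6.6]
finger_gap: 15.4
finger_force: 55.0
```

Emit:
arm_command --pt "-1 0 0 -0.01 0" --pt "-1 0 0 -0.02 0" --pt "-1 0 0 -0.03 0" --pt "-1 0 0 -0.03 0" --pt "-1 0 0 -0.03 0" --pt "-1 0 0 -0.03 0" --pt "-1 0 0 0 0"

```text
clock: 36.88
eef_pos: [459.5, 151.3, 176.7]
eef_rot: [3.138, -0.001, 1.601]
wrist_force: [-0.6, 0.3, -3.5]
finger_gap: 15.3
finger_force: 55.0
```

```bash
python3 - <<'E'
from h import *
z=manip.read_state()['eef_pos'][2]-21
go(460.5,-200.3,175,1.571-0.09)
c=cam('wrist'); m=big(cmask(c['img'],'blue'))
P=np.array([fray(c,u,v,13+z) for v,u in np.argwhere(m)]); print(rect(P), P.min(0),P.max(0))
cv2.imwrite('pics/w4.png',c['img'])
E
```

```text
t 36.88 p [459.5 151.3 176.7] yaw [ 3.138e+00 -1.000e-03  1.601e+00] F [-0.6  0.3 -3.5] gap 15.3 | before turn [-0.3515 -0.0095  0.0014] roll 0.12 | after turn [-0.3501  0.0325  0.0014]
(array([458.5, 194. ]), array([109.5, 113.6]), 1.65) [402.32139846 136.02198218 168.66978515] [514.60722697 252.31203531 168.66978515]
```

View pics/w4.png

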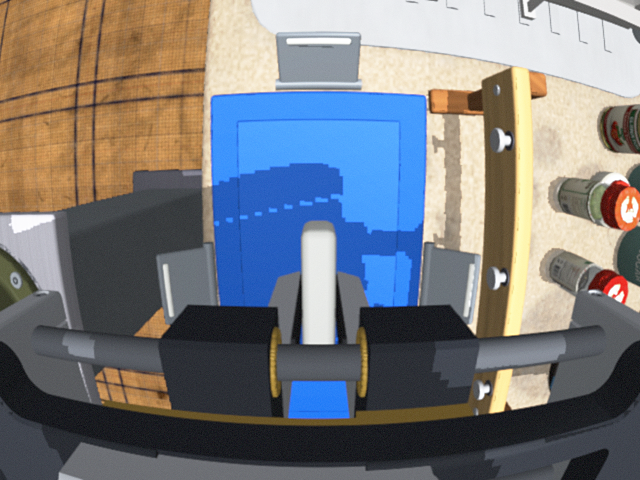

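The wrist view shows the lid level in the grip, its far edge straight at row 95, with the clips sticking up and out. I'll carry it over the box.

Emit:
arm_command --pt "-1 -0.02 0 0 0" --pt "-1 -0.0325 -0.001 0 0" --pt "-1 -0.0325 -0.001 0 0" --pt "-1 -0.0325 -0.001 0 0" --pt "-1 -0.0325 -0.001 0 0" --pt "-1 -0.0325 -0.001 0 0" --pt "-1 -0.0325 -0.001 0 0" --pt "-1 -0.0325 -0.001 0 0" --pt "-1 -0.0325 -0.001 0 0" --pt "-1 -0.0325 -0.001 0 0" --pt "-1 -0.025 -0.0005 0 0" --pt "-1 -0.014 0 0 0.06" --pt "-1 0 0 0 0.06" --pt "-1 0 0 0 0" --pt "-1 0 0 0 0"

```text
clock: 38.8
eef_pos: [459.7, -200.1, 174.5]
eef_rot: [-3.141, -0.0, 1.482]
wrist_force: [0.5, -0.5, -2.9]
finger_gap: 15.7
finger_force: 55.0
```

```bash
python3 - <<'E'
from h import *
go(460.5,-200.3,175,1.571-0.09)
c,W,a,b=lidtop(44+151.5); print(a,b)
E
```

```text
t 38.8 p [ 459.7 -200.1  174.5] yaw [-3.141 -0.     1.482] F [ 0.5 -0.5 -2.9] gap 15.7 | before turn [-0.0001  0.0008 -0.0005] roll 0.001 | after turn [-0.0001  0.0008 -0.0005]
('handle', 1, (array([ 458.8, -163.7]), array([0., 0.]), 0.0), array([ 458.8, -163.7])) ('blue', 1098, (array([ 464.7, -125.2]), array([ 53.9, 111.1]), 84.08))
```

Emit:
arm_command --pt "-1 0 0.0008 0.01 0" --pt "-1 0 0 0.01 0" --pt "-1 0 0 0.008 0" --pt "-1 0 0 0.006 0" --pt "-1 0 0 0 0"

```text
clock: 39.48
eef_pos: [460.5, -200.5, 140.5]
eef_rot: [-3.141, -0.0, 1.481]
wrist_force: [0.4, -0.8, -3.1]
finger_gap: 15.4
finger_force: 55.0
```

Emit:
arm_command --pt "-1 0 0 0.003 0" --pt "-1 0 0 0.002 0" --pt "-1 0 0 0.002 0" --pt "-1 0 0 0.001 0" --pt "-1 0 0 0 0"

```text
clock: 40.1
eef_pos: [460.6, -200.6, 133.1]
eef_rot: [3.142, 0.0, 1.481]
wrist_force: [-0.9, 0.3, -0.6]
finger_gap: 15.4
finger_force: 55.0
```

Emit:
arm_command --pt "-1 0 0 0.001 0" --pt "-1 0 0 0 0"

```text
clock: 40.35
eef_pos: [460.6, -200.6, 133.1]
eef_rot: [3.141, 0.0, 1.481]
wrist_force: [-7.3, 2.4, 11.9]
finger_gap: 15.4
finger_force: 55.0
```

Emit:
arm_command --pt "0 0 0 0 0" --pt "0 0 0 0 0" --pt "0 0 0 0 0" --pt "0 0 0 0 0" --pt "0 0 0 -0.02 0" --pt "0 0 0 -0.03 0" --pt "0 0 0 -0.04 0" --pt "0 0 0 0 0"

```text
clock: 41.35
eef_pos: [461.5, -201.1, 224.6]
eef_rot: [3.137, 0.002, 1.481]
wrist_force: [-0.6, 0.5, -0.3]
finger_gap: 47.2
finger_force: 0.0
```

```bash
python3 - <<'E'
from h import *
c=cam('scene'); cv2.imwrite('pics/s5.png',cv2.resize(c['img'][200:380,230:430],None,fx=3,fy=3))
W=cloud(c); m=big(cmask(c['img'],'blue')&(np.indices((480,640))[0]>200)&(np.indices((480,640))[1]>240)); P=W[m]; P=P[P[:,2]>119]; print('blue z',np.percentile(P[:,2],[5,50,95]))
A=np.c_[P[:,:2]-P[:,:2].mean(0),np.ones(len(P))]; print('tilt',np.linalg.lstsq(A,P[:,2],rcond=None)[0])
go(460.5,-200.3,215,1.481)
E
```

```text
blue z [119.31851732 120.99910984 122.86218368]
tilt [ -0.4084629   -0.24678029 124.32040633]
t 41.4 p [ 460.9 -200.7  222.6] yaw [3.140e+00 1.000e-03 1.481e+00] F [-0.3 -0.1 -1.3] gap 47.1 | before turn [ 0.0004 -0.0004  0.0076] roll -0.0 | after turn [ 0.0004 -0.0004  0.0076]
```

View pics/s5.png

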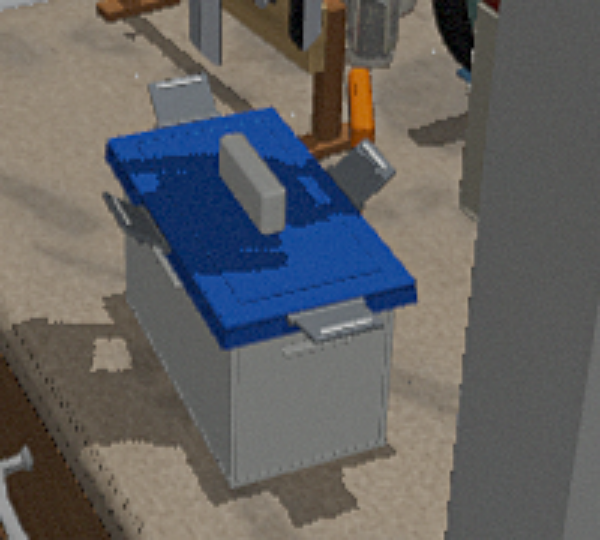

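The scene crop shows the lid seated on the box with all four clips still up and out: front (140,225), left (183,100), back (362,175) and right (335,320). I'll work out the clip angles and the clearance to the bread bin.

```bash
python3 - <<'E'
from h import *
c=dict(np.load('top.npz')); W=cloud(c); p=W.reshape(-1,3)
q=(p-[457.6,151.2,0])@R.from_euler('z',-.036).as_matrix().T
k=(q[:,2]>14)&(q[:,2]<50)
for n,ax,sg,w in (('front',0,-1,56.5),('back',0,1,56.5),('left',1,1,101.5),('right',1,-1,101.5)):
    d=sg*q[:,ax]-w; o=abs(q[:,1-ax]); r=q[k&(d>6)&(d<45)&(o<14)]; d=sg*r[:,ax]-w-4
    print(n,len(r),d.max().round(1),r[:,2].max().round(1),np.polyfit(d,r[:,2]-12,1).round(2))
b=p[(p[:,0]>560)&(p[:,1]<-90)&(p[:,2]>110)]; print('bin',b.min(0),b.max(0),len(b)); 
b2=b[b[:,1]>-300]; print(b2[:,0].min(), b2[b2[:,0].argmin()])
s=cam('scene'); W=cloud(s).reshape(-1,3); q=(W-[460.5,-200.2,0])@R.from_euler('z',.09).as_matrix().T
for x in(-45,45):
  for y in(-90,-50,50,90):
    r=q[(abs(q[:,0]-x)<5)&(abs(q[:,1]-y)<6)&(q[:,2]>100)&(q[:,2]<140)]; print(x,y,len(r),np.median(r[:,2]) if len(r) else None)
E
```

```text
front 155 24.1 33.8 [0.73 3.71]
back 158 24.9 35.8 [0.79 2.95]
left 185 24.7 37.2 [0.95 1.7 ]
right 163 27.9 24.5 [0.22 3.22]
bin [ 672.84950306 -649.94969885  110.00094566] [944.11968317 -90.02177477 355.77709239] 44997
673.0084240022275 [ 673.008424   -142.19639674  180.30133013]
-45 -90 28 120.52319532418363
-45 -50 28 120.39859478220791
-45 50 21 119.94790508280528
-45 90 19 120.14957276386144
45 -90 28 119.52064288547177
45 -50 24 119.78771946893733
45 50 17 120.28793461017813
45 90 16 119.27606597675799
```

Emit:
arm_command --pt "-1 0.0004 -0.0205 0 0" --pt "-1 0 -0.0205 0 0" --pt "-1 0 -0.0205 0 0" --pt "-1 0 -0.0205 0 0" --pt "-1 0 0 0.025 0" --pt "-1 0 0 0.025 0" --pt "-1 0 0 0.02 0" --pt "-1 0 0 0.008 0" --pt "-1 0 0 0.008 0" --pt "-1 0 0 0.008 0" --pt "-1 0 0 0.008 0" --pt "-1 0 0 0 0" --newtons 20

```text
clock: 42.95
eef_pos: [378.9, -192.7, 119.5]
eef_rot: [-3.141, -0.0, 1.481]
wrist_force: [-0.5, -0.3, 0.3]
finger_gap: 0.4
finger_force: 0.0
```

Emit:
arm_command --pt "-1 0 0 0.008 0" --pt "-1 0 0 0.008 0" --pt "-1 0 0 0.006 0" --pt "-1 0 0 0.004 0" --pt "-1 0 0 0 0"

```text
clock: 43.58
eef_pos: [378.8, -192.7, 93.6]
eef_rot: [-3.141, -0.0, 1.481]
wrist_force: [0.9, -0.3, -0.0]
finger_gap: 0.6
finger_force: 0.0
```

Emit:
arm_command --pt "-1 0 0.002 0 0" --pt "-1 0 0.002 0 0" --pt "-1 0 0 0 0"

```text
clock: 43.95
eef_pos: [383.1, -193.2, 94.0]
eef_rot: [3.142, 0.0, 1.481]
wrist_force: [-0.2, 0.1, -0.6]
finger_gap: 0.6
finger_force: 0.3
```

```bash
python3 - <<'E'
from h import *
go(460.5-81,-200.2+81*.09,95,1.481)
s=manip.read_state(); print(((s['eef_pos']-[460.5,-200.2,0])@R.from_euler('z',.09).as_matrix().T).round(1))
c=cam('scene'); cv2.imwrite('pics/s6.png',cv2.resize(c['img'][200:380,230:430],None,fx=3,fy=3))
E
```

```text
t 43.95 p [ 383.1 -193.2   94. ] yaw [3.142 0.    1.481] F [-0.2  0.1 -0.6] gap 0.6 | before turn [-0.0001 -0.0036 -0.001 ] roll -0.0 | after turn [-0.0001 -0.0036 -0.001 ]
[-77.7   0.   94. ]
```

View pics/s6.png

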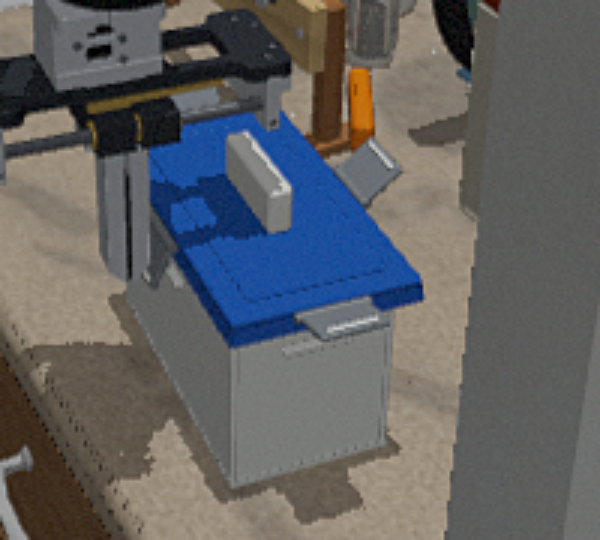

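The front clip, crop (160,260), is now nearly down behind the fingers, so I'll push inward.

Emit:
arm_command --pt "-1 0 0.0015 0 0" --pt "-1 0 0.001 0 0" --pt "-1 0 0 0 0"

```text
clock: 44.38
eef_pos: [385.5, -193.4, 93.9]
eef_rot: [-3.142, -0.0, 1.481]
wrist_force: [-1.6, -0.6, 0.0]
finger_gap: 0.8
finger_force: 0.6
```

Emit:
arm_command --pt "-1 0 0.001 0 0" --pt "-1 0 0 0 0"

```text
clock: 44.62
eef_pos: [386.5, -193.5, 93.9]
eef_rot: [3.142, 0.0, 1.481]
wrist_force: [-0.7, 0.5, -1.1]
finger_gap: 0.3
finger_force: 0.7
```

Emit:
arm_command --pt "-1 0 0.001 0 0" --pt "-1 0 0 0 0"

```text
clock: 44.88
eef_pos: [387.5, -193.6, 93.9]
eef_rot: [3.142, 0.0, 1.481]
wrist_force: [-1.3, -0.3, -1.2]
finger_gap: 0.3
finger_force: 0.7
```

Emit:
arm_command --pt "-1 0 0.001 0 0" --pt "-1 0 0 0 0"

```text
clock: 45.12
eef_pos: [388.5, -193.7, 93.9]
eef_rot: [3.142, -0.0, 1.481]
wrist_force: [-1.4, -0.6, -1.7]
finger_gap: 0.6
finger_force: 0.7
```

Emit:
arm_command --pt "-1 0 0.001 0 0" --pt "-1 0 0 0 0"

```text
clock: 45.38
eef_pos: [389.5, -193.8, 94.0]
eef_rot: [3.142, 0.0, 1.481]
wrist_force: [-1.1, 0.5, -1.8]
finger_gap: 0.2
finger_force: 0.8
```

Emit:
arm_command --pt "-1 0 0.001 0 0" --pt "-1 0 0 0 0"

```text
clock: 45.62
eef_pos: [390.1, -193.8, 93.9]
eef_rot: [-3.14, -0.0, 1.481]
wrist_force: [-5.9, -0.1, -0.2]
finger_gap: 0.7
finger_force: 2.9
```

Emit:
arm_command --pt "-1 0 0.0006 0 0" --pt "-1 0 0 0 0"

```text
clock: 45.88
eef_pos: [390.1, -193.8, 93.8]
eef_rot: [-3.139, -0.0, 1.481]
wrist_force: [-11.4, 0.8, 4.5]
finger_gap: 0.4
finger_force: 5.5
```

Emit:
arm_command --pt "-1 0 -0.006 0 0" --pt "-1 0 -0.01 0 0" --pt "-1 0 0 -0.03 0" --pt "-1 0 0 -0.03 0" --pt "-1 0 0 -0.03 0" --pt "-1 0 0 -0.03 0" --pt "-1 0 0.033 0 0" --pt "-1 0 0.033 0 0" --pt "-1 0 0.033 0 0" --pt "-1 0 0.033 0 0" --pt "-1 0 0.033 0 0" --pt "-1 0 0 0 0"

```text
clock: 47.38
eef_pos: [540.2, -207.3, 213.3]
eef_rot: [-3.141, -0.0, 1.481]
wrist_force: [-0.8, -0.4, -0.9]
finger_gap: 0.6
finger_force: 0.0
```

```bash
cat >> h.py <<'E'
def bx():
    s=manip.read_state(); print('box frame',((s['eef_pos']-[460.5,-200.2,0])@R.from_euler('z',.09).as_matrix().T).round(1),s['wrist_force'].round(1))
E
python3 -c "from h import *; bx()"
```

```text
box frame [8.000e+01 1.000e-01 2.133e+02] [-0.8 -0.4 -0.9]
```

Back clip: descend at box x = 79, then push inward (−tool y).

Emit:
arm_command --pt "-1 0 -0.001 0.025 0" --pt "-1 0 0 0.025 0" --pt "-1 0 0 0.014 0" --pt "-1 0 0 0.008 0" --pt "-1 0 0 0.008 0" --pt "-1 0 0 0.008 0" --pt "-1 0 0 0.008 0" --pt "-1 0 0 0.008 0" --pt "-1 0 0 0.008 0" --pt "-1 0 0 0.006 0" --pt "-1 0 0 0 0"

```text
clock: 48.75
eef_pos: [538.5, -207.2, 95.6]
eef_rot: [-3.142, -0.0, 1.481]
wrist_force: [4.7, -0.6, 3.4]
finger_gap: 0.2
finger_force: 2.0
```

Emit:
arm_command --pt "-1 0 -0.002 0 0" --pt "-1 0 -0.002 0 0" --pt "-1 0 -0.001 0 0" --pt "-1 0 -0.001 0 0" --pt "-1 0 0 0 0"

```text
clock: 49.38
eef_pos: [534.2, -207.0, 97.3]
eef_rot: [3.136, 0.001, 1.481]
wrist_force: [11.4, -0.9, 6.1]
finger_gap: 0.5
finger_force: 5.9
```

Emit:
arm_command --pt "-1 0 -0.001 0 0" --pt "-1 0 0 0 0"

```text
clock: 49.62
eef_pos: [533.6, -207.0, 97.6]
eef_rot: [3.135, 0.001, 1.481]
wrist_force: [14.0, -1.6, 5.2]
finger_gap: 0.6
finger_force: 7.2
```

Emit:
arm_command --pt "-1 0 -0.001 0 0" --pt "-1 0 0 0 0"

```text
clock: 49.88
eef_pos: [533.1, -207.0, 98.0]
eef_rot: [3.134, 0.002, 1.481]
wrist_force: [15.9, -0.9, 7.1]
finger_gap: 0.5
finger_force: 8.3
```

```bash
python3 - <<'E'
from h import *
bx()
c=cam('scene'); a=cv2.resize(c['img'][200:320,260:400],None,fx=5,fy=4.5); cv2.imwrite('pics/s7.png',a)
E
```

```text
box frame [72.9 -0.2 98. ] [15.9 -0.9  7.1]
```

View pics/s7.png

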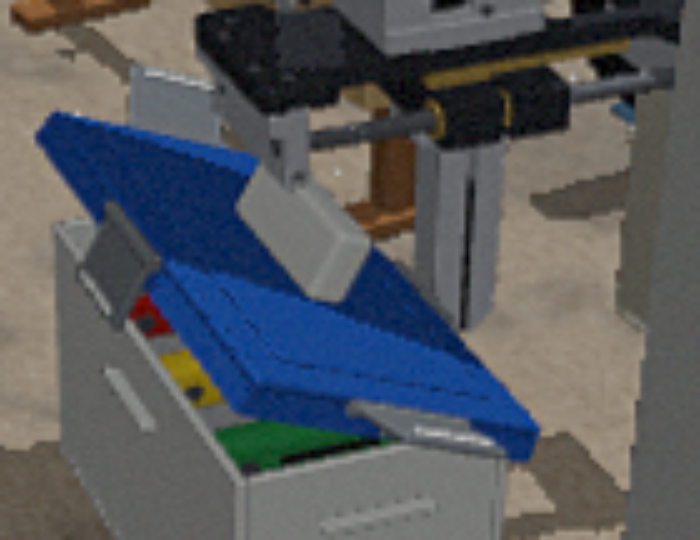

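The crop shows the lid tipped: its front edge is raised and its back edge is held down by the clip. I'm backing off the way I came and checking again.

Emit:
arm_command --pt "-1 0 0.003 0 0" --pt "-1 0 0.003 0 0" --pt "-1 0 0.002 0 0" --pt "-1 0 0 -0.004 0" --pt "-1 0 0.004 -0.004 0" --pt "-1 0 0.004 -0.006 0" --pt "-1 0 0.004 -0.008 0" --pt "-1 0 0.004 -0.008 0" --pt "-1 0 0 -0.03 0" --pt "-1 0 0 -0.03 0" --pt "-1 0 0 -0.03 0" --pt "-1 0 0 0 0"

```text
clock: 51.42
eef_pos: [555.2, -208.9, 218.6]
eef_rot: [3.138, 0.001, 1.481]
wrist_force: [0.3, -0.1, 0.9]
finger_gap: 0.3
finger_force: 0.0
```

```bash
python3 - <<'E'
from h import *
bx()
c=cam('scene'); a=cv2.resize(c['img'][200:320,260:400],None,fx=4,fy=4); 
w=cam('wrist'); b=cv2.resize(w['img'],(640,480)); cv2.imwrite('pics/s8.png',np.vstack([np.hstack([a,np.zeros((480,0,3),np.uint8)])[:, :560]]))
W=cloud(c).reshape(-1,3); q=(W-[460.5,-200.2,0])@R.from_euler('z',.09).as_matrix().T
for x in(-45,45):
  for y in(-90,-50,50,90):
    r=q[(abs(q[:,0]-x)<5)&(abs(q[:,1]-y)<6)&(q[:,2]>100)&(q[:,2]<170)]; print(x,y,len(r),np.median(r[:,2]) if len(r) else None)
E
```

```text
box frame [ 9.510e+01 -2.000e-01  2.186e+02] [ 0.3 -0.1  0.9]
-45 -90 27 120.09647065839692
-45 -50 25 120.57594558940866
-45 50 23 121.37454964530275
-45 90 17 120.1041356787232
45 -90 26 119.40354255923779
45 -50 22 119.93853502386708
45 50 19 119.64125383268333
45 90 15 119.84919187426283
```

View pics/s8.png

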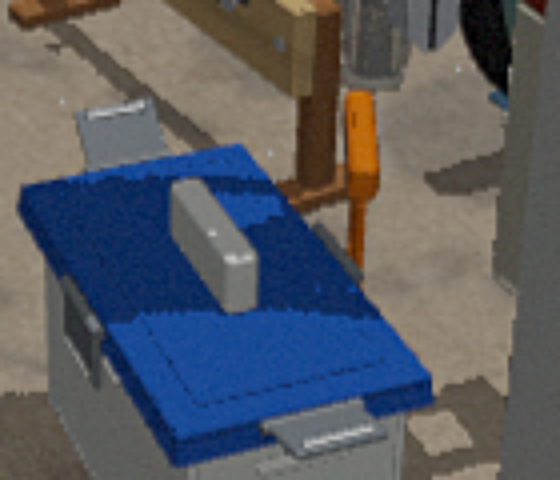

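The lid has dropped back flat and level and the front clip is down at crop (82,330). I'll retry the back clip further out, in small monitored steps.

Emit:
arm_command --pt "-1 0 -0.005 0.025 0" --pt "-1 0 -0.004 0.025 0" --pt "-1 0 0 0.02 0" --pt "-1 0 0 0.01 0" --pt "-1 0 0 0.008 0" --pt "-1 0 0 0.008 0" --pt "-1 0 0 0.005 0" --pt "-1 0 0 0 0"

```text
clock: 52.52
eef_pos: [545.4, -207.8, 114.8]
eef_rot: [-3.141, -0.0, 1.481]
wrist_force: [-0.7, 0.3, -0.2]
finger_gap: 0.5
finger_force: 0.0
```

Emit:
arm_command --pt "-1 0 0 0.004 0" --pt "-1 0 0 0.004 0" --pt "-1 0 0 0 0"

```text
clock: 52.9
eef_pos: [545.3, -207.8, 106.6]
eef_rot: [-3.141, -0.0, 1.481]
wrist_force: [0.2, -0.1, -0.5]
finger_gap: 0.2
finger_force: 0.0
```

Emit:
arm_command --pt "-1 0 0 0.004 0" --pt "-1 0 0 0.004 0" --pt "-1 0 0 0 0"

```text
clock: 53.28
eef_pos: [545.2, -207.8, 98.5]
eef_rot: [-3.141, -0.0, 1.481]
wrist_force: [0.5, 0.4, 0.1]
finger_gap: 0.6
finger_force: 0.0
```

```bash
cat >> h.py <<'E'
def lev():
    c=cam('scene'); W=cloud(c).reshape(-1,3); q=(W-[460.5,-200.2,0])@R.from_euler('z',.09).as_matrix().T
    for x in(-45,45):
        print(x,[(y,round(float(np.median(r[:,2])),1)) for y in(-90,-50,50,90) for r in [q[(abs(q[:,0]-x)<5)&(abs(q[:,1]-y)<6)&(q[:,2]>100)&(q[:,2]<170)]] if len(r)])
    return c
E
python3 -c "from h import *; bx(); lev()"
```

```text
box frame [85.   0.1 98.5] [0.5 0.4 0.1]
-45 [(-90, 120.5), (-50, 121.4), (50, 121.2), (90, 119.6)]
45 [(-90, 120.0), (-50, 119.9), (50, 119.7), (90, 119.7)]
```

Emit:
arm_command --pt "-1 0 -0.002 0.004 0" --pt "-1 0 -0.002 0 0" --pt "-1 0 0 0 0"

```text
clock: 53.7
eef_pos: [541.3, -207.5, 95.0]
eef_rot: [3.142, 0.0, 1.481]
wrist_force: [0.3, 0.3, 0.1]
finger_gap: 0.4
finger_force: 0.0
```

Emit:
arm_command --pt "-1 0 -0.0015 0 0" --pt "-1 0 -0.0015 0 0" --pt "-1 0 0 0 0"

```text
clock: 54.08
eef_pos: [538.3, -207.2, 95.0]
eef_rot: [-3.142, -0.0, 1.481]
wrist_force: [0.2, 0.1, 0.0]
finger_gap: 0.6
finger_force: 0.0
```

Emit:
arm_command --pt "-1 0 -0.0015 0 0" --pt "-1 0 -0.0015 0 0" --pt "-1 0 0 0 0"

```text
clock: 54.45
eef_pos: [535.4, -207.0, 95.0]
eef_rot: [-3.142, -0.0, 1.481]
wrist_force: [0.2, 0.9, -0.1]
finger_gap: 0.1
finger_force: 0.0
```

Emit:
arm_command --pt "-1 0 -0.001 0 0" --pt "-1 0 -0.001 0 0" --pt "-1 0 0 0 0"

```text
clock: 54.82
eef_pos: [533.5, -206.8, 95.0]
eef_rot: [3.141, 0.0, 1.481]
wrist_force: [1.1, 0.1, -0.7]
finger_gap: 0.2
finger_force: 0.5
```

Emit:
arm_command --pt "-1 0 -0.001 0 0" --pt "-1 0 0 0 0"

```text
clock: 55.08
eef_pos: [532.4, -206.7, 95.0]
eef_rot: [3.142, 0.0, 1.481]
wrist_force: [1.8, -0.1, -0.8]
finger_gap: 0.5
finger_force: 0.6
```

Emit:
arm_command --pt "-1 0 -0.001 0 0" --pt "-1 0 0 0 0"

```text
clock: 55.32
eef_pos: [531.4, -206.6, 94.9]
eef_rot: [-3.142, -0.0, 1.481]
wrist_force: [2.1, -0.9, -0.6]
finger_gap: 0.3
finger_force: 0.8
```

```bash
python3 -c "
from h import *
bx(); c=lev(); cv2.imwrite('pics/s9.png',cv2.resize(c['img'][200:320,260:400],None,fx=4,fy=4))"
```

```text
box frame [71.2  0.  94.9] [ 2.1 -0.9 -0.6]
-45 [(-90, 120.8), (-50, 121.2), (50, 121.0), (90, 120.2)]
45 [(-90, 120.3), (-50, 119.8), (50, 120.2)]
```

Emit:
arm_command --pt "-1 0 -0.001 0 0" --pt "-1 0 0 0 0"

```text
clock: 55.62
eef_pos: [530.9, -206.5, 95.0]
eef_rot: [3.14, 0.0, 1.481]
wrist_force: [6.2, -1.5, -3.0]
finger_gap: 0.2
finger_force: 3.0
```

Emit:
arm_command --pt "-1 0 -0.001 0 0" --pt "-1 0 0 0 0"

```text
clock: 55.88
eef_pos: [530.8, -206.6, 95.3]
eef_rot: [3.138, 0.001, 1.481]
wrist_force: [11.8, -0.4, -5.5]
finger_gap: 0.4
finger_force: 6.2
```

Emit:
arm_command --pt "-1 0 -0.001 0 0" --pt "-1 0 0 0 0"

```text
clock: 56.12
eef_pos: [530.7, -206.6, 95.5]
eef_rot: [3.135, 0.001, 1.481]
wrist_force: [19.0, -2.4, -8.3]
finger_gap: 0.0
finger_force: 9.5
```

Emit:
arm_command --pt "-1 0 0.008 0 0" --pt "-1 0 0.011 0 0" --pt "-1 0 0 -0.03 0" --pt "-1 0 0 -0.03 0" --pt "-1 0 0 -0.03 0" --pt "-1 0 0 -0.03 0" --pt "-1 0.032 -0.022 0 0" --pt "-1 0.032 -0.022 0 0" --pt "-1 0.032 -0.022 0 0" --pt "-1 0.031 -0.021 0 0" --pt "-1 0 0 0 0" --pt "-1 0 0 0 0"

```text
clock: 57.62
eef_pos: [472.6, -74.1, 215.1]
eef_rot: [3.141, 0.0, 1.481]
wrist_force: [0.4, -0.3, -0.2]
finger_gap: 0.5
finger_force: 0.0
```

```bash
python3 -c "
from h import *
bx(); lev()"
```

```text
box frame [  0.7 126.7 215.1] [ 0.4 -0.3 -0.2]
-45 [(-90, 120.4), (-50, 121.0), (50, 121.0), (90, 119.9)]
45 [(-90, 120.0), (-50, 119.8), (50, 119.1), (90, 119.5)]
```

Emit:
arm_command --pt "-1 0 0 0.025 0" --pt "-1 0 0 0.025 0" --pt "-1 0 0 0.015 0" --pt "-1 0 0 0.006 0" --pt "-1 0 0 0.006 0" --pt "-1 0 0 0.006 0" --pt "-1 0 0 0 0"

```text
clock: 58.55
eef_pos: [472.1, -73.8, 131.8]
eef_rot: [-3.141, 0.0, 1.481]
wrist_force: [-0.3, 0.1, -0.6]
finger_gap: 0.2
finger_force: 0.0
```

Emit:
arm_command --pt "-1 0 0 0.006 0" --pt "-1 0 0 0.006 0" --pt "-1 0 0 0.006 0" --pt "-1 0 0 0 0"

```text
clock: 59.05
eef_pos: [471.9, -73.7, 113.4]
eef_rot: [-3.141, -0.0, 1.481]
wrist_force: [0.4, -0.0, 0.5]
finger_gap: 0.6
finger_force: 0.1
```

Emit:
arm_command --pt "-1 0 0 0.006 0" --pt "-1 0 0 0.006 0" --pt "-1 0 0 0.006 0" --pt "-1 0 0 0 0"

```text
clock: 59.55
eef_pos: [471.8, -73.6, 95.3]
eef_rot: [-3.14, -0.0, 1.481]
wrist_force: [0.7, -0.3, -0.1]
finger_gap: 0.3
finger_force: 0.1
```

```bash
python3 -c "
from h import *
bx(); lev()"
```

```text
box frame [-1.000e-01  1.271e+02  9.530e+01] [ 0.7 -0.3 -0.1]
-45 [(-90, 120.6), (-50, 121.4), (50, 121.3), (90, 119.5)]
45 [(-90, 120.0), (-50, 119.7), (50, 119.6), (90, 120.1)]
```

Emit:
arm_command --pt "-1 -0.0015 0 0 0" --pt "-1 -0.0015 0 0 0" --pt "-1 -0.0015 0 0 0" --pt "-1 -0.0015 0 0 0" --pt "-1 0 0 0 0"

```text
clock: 60.22
eef_pos: [471.6, -79.8, 96.0]
eef_rot: [-3.142, 0.0, 1.481]
wrist_force: [-0.3, 0.8, -0.3]
finger_gap: 0.0
finger_force: 0.3
```

Emit:
arm_command --pt "-1 -0.001 0 0 0" --pt "-1 -0.001 0 0 0" --pt "-1 -0.001 0 0 0" --pt "-1 0 0 0 0"

```text
clock: 60.72
eef_pos: [471.3, -82.8, 96.0]
eef_rot: [3.142, 0.0, 1.481]
wrist_force: [-0.6, 0.6, 0.3]
finger_gap: 0.8
finger_force: 0.4
```

Emit:
arm_command --pt "-1 -0.001 0 0 0" --pt "-1 -0.001 0 0 0" --pt "-1 0 0 0 0"

```text
clock: 61.1
eef_pos: [471.2, -84.8, 96.0]
eef_rot: [3.142, 0.0, 1.481]
wrist_force: [0.0, 0.6, 0.1]
finger_gap: 0.7
finger_force: 0.3
```

Emit:
arm_command --pt "-1 -0.001 0 0 0" --pt "-1 0 0 0 0"

```text
clock: 61.35
eef_pos: [471.0, -85.7, 95.9]
eef_rot: [-3.142, 0.0, 1.481]
wrist_force: [0.1, 1.0, -0.6]
finger_gap: 0.2
finger_force: 0.4
```

Now at box y ≈ 115, with the stop close; continuing.

Emit:
arm_command --pt "-1 -0.001 0 0 0" --pt "-1 0 0 0 0"

```text
clock: 61.6
eef_pos: [471.0, -86.7, 95.9]
eef_rot: [-3.142, 0.0, 1.481]
wrist_force: [-1.1, -0.2, -1.1]
finger_gap: 0.2
finger_force: 0.4
```

Emit:
arm_command --pt "-1 -0.001 0 0 0" --pt "-1 0 0 0 0"

```text
clock: 61.85
eef_pos: [470.9, -87.8, 95.9]
eef_rot: [-3.142, 0.0, 1.481]
wrist_force: [0.2, 0.3, -0.6]
finger_gap: 0.5
finger_force: 0.4
```

Emit:
arm_command --pt "-1 -0.001 0 0 0" --pt "-1 0 0 0 0"

```text
clock: 62.1
eef_pos: [470.8, -88.6, 95.9]
eef_rot: [-3.142, -0.0, 1.481]
wrist_force: [0.5, 1.6, -0.8]
finger_gap: 0.6
finger_force: 1.1
```

```bash
python3 -c "
from h import *
bx(); lev()"
```

```text
box frame [  0.2 112.   95.9] [ 0.5  1.6 -0.8]
-45 [(-90, 120.7), (-50, 121.2), (50, 121.1), (90, 120.2)]
45 [(-90, 119.5), (-50, 119.7), (50, 119.6), (90, 119.4)]
```

Emit:
arm_command --pt "-1 -0.001 0 0 0" --pt "-1 0 0 0 0"

```text
clock: 62.4
eef_pos: [470.8, -88.8, 95.9]
eef_rot: [-3.141, -0.002, 1.481]
wrist_force: [1.2, 9.2, -1.1]
finger_gap: 0.3
finger_force: 4.9
```

Emit:
arm_command --pt "-1 -0.001 0 0 0" --pt "-1 0 0 0 0"

```text
clock: 62.65
eef_pos: [470.8, -89.0, 95.9]
eef_rot: [-3.141, -0.003, 1.481]
wrist_force: [2.4, 17.9, 0.4]
finger_gap: 0.5
finger_force: 8.8
```

Emit:
arm_command --pt "-1 0.008 0 0 0" --pt "-1 0.009 0 0 0" --pt "-1 0 0 -0.03 0" --pt "-1 0 0 -0.03 0" --pt "-1 0 0 -0.03 0" --pt "-1 0 0 -0.03 0" --pt "-1 -0.036 0 0 0" --pt "-1 -0.036 0 0 0" --pt "-1 -0.036 0 0 0" --pt "-1 -0.036 0 0 0" --pt "-1 -0.036 0 0 0" --pt "-1 -0.036 0 0 0" --pt "-1 -0.036 0 0 0" --pt "-1 0 0 0 0" --pt "-1 0 0 0 0"

```text
clock: 64.53
eef_pos: [449.6, -324.1, 215.9]
eef_rot: [-3.141, -0.0, 1.481]
wrist_force: [1.1, 1.1, -0.5]
finger_gap: -0.1
finger_force: 0.0
```

```bash
python3 -c "
from h import *
bx(); lev()"
```

```text
box frame [   0.3 -124.4  215.9] [ 1.1  1.1 -0.5]
-45 [(-90, 120.8), (-50, 121.6), (50, 121.1), (90, 120.3)]
45 [(-90, 119.6), (-50, 119.6), (50, 119.6), (90, 119.5)]
```

Emit:
arm_command --pt "-1 -0.002 0 0.025 0" --pt "-1 0 0 0.025 0" --pt "-1 0 0 0.016 0" --pt "-1 0 0 0.006 0" --pt "-1 0 0 0.006 0" --pt "-1 0 0 0.006 0" --pt "-1 0 0 0 0"

```text
clock: 65.45
eef_pos: [449.3, -326.7, 131.8]
eef_rot: [-3.141, -0.0, 1.481]
wrist_force: [0.1, 1.4, -0.4]
finger_gap: 0.3
finger_force: 0.0
```

Emit:
arm_command --pt "-1 0 0 0.006 0" --pt "-1 0 0 0.006 0" --pt "-1 0 0 0.006 0" --pt "-1 0 0 0 0"

```text
clock: 65.95
eef_pos: [449.2, -326.7, 113.4]
eef_rot: [-3.141, -0.0, 1.481]
wrist_force: [0.2, -1.6, -0.0]
finger_gap: 0.6
finger_force: 0.6
```

Emit:
arm_command --pt "-1 0 0 0.006 0" --pt "-1 0 0 0.006 0" --pt "-1 0 0 0.006 0" --pt "-1 0 0 0 0"

```text
clock: 66.45
eef_pos: [449.0, -326.4, 95.1]
eef_rot: [-3.14, -0.001, 1.481]
wrist_force: [0.1, -0.5, 0.2]
finger_gap: 0.6
finger_force: 0.1
```

```bash
python3 -c "
from h import *
bx(); lev()"
```

```text
box frame [-1.000e-01 -1.267e+02  9.510e+01] [ 0.1 -0.5  0.2]
-45 [(-90, 120.7), (-50, 119.6), (50, 120.6), (90, 120.0)]
45 [(-90, 119.7), (90, 119.2)]
```

Emit:
arm_command --pt "-1 0.0015 0 0 0" --pt "-1 0.0015 0 0 0" --pt "-1 0.0015 0 0 0" --pt "-1 0.0015 0 0 0" --pt "-1 0.001 0 0 0" --pt "-1 0.001 0 0 0" --pt "-1 0 0 0 0"

```text
clock: 67.38
eef_pos: [450.0, -318.7, 96.0]
eef_rot: [-3.142, -0.0, 1.481]
wrist_force: [-0.5, -0.9, -0.2]
finger_gap: 0.0
finger_force: 0.3
```

Emit:
arm_command --pt "-1 0.001 0 0 0" --pt "-1 0.001 0 0 0" --pt "-1 0.001 0 0 0" --pt "-1 0 0 0 0"

```text
clock: 67.88
eef_pos: [450.3, -315.6, 95.9]
eef_rot: [-3.142, -0.0, 1.481]
wrist_force: [0.4, -0.6, -0.8]
finger_gap: 0.2
finger_force: 0.3
```

Emit:
arm_command --pt "-1 0.001 0 0 0" --pt "-1 0 0 0 0"

```text
clock: 68.12
eef_pos: [450.4, -314.7, 95.9]
eef_rot: [-3.142, -0.0, 1.481]
wrist_force: [-0.7, -1.3, -0.4]
finger_gap: 0.5
finger_force: 0.4
```

Emit:
arm_command --pt "-1 0.001 0 0 0" --pt "-1 0 0 0 0"

```text
clock: 68.38
eef_pos: [450.5, -313.7, 95.9]
eef_rot: [-3.142, -0.0, 1.481]
wrist_force: [-0.5, -0.6, -0.1]
finger_gap: 0.4
finger_force: 0.4
```

Emit:
arm_command --pt "-1 0.001 0 0 0" --pt "-1 0 0 0 0"

```text
clock: 68.62
eef_pos: [450.5, -313.3, 96.0]
eef_rot: [3.141, 0.001, 1.481]
wrist_force: [-0.3, -7.0, -2.5]
finger_gap: 0.5
finger_force: 3.1
```

Emit:
arm_command --pt "-1 0.001 0 0 0" --pt "-1 0 0 0 0"

```text
clock: 68.88
eef_pos: [450.5, -313.2, 96.0]
eef_rot: [3.141, 0.003, 1.48]
wrist_force: [-0.9, -12.8, -5.3]
finger_gap: 0.4
finger_force: 6.3
```

Emit:
arm_command --pt "-1 -0.008 0 0 0" --pt "-1 -0.01 0 0 0" --pt "-1 0 0 -0.04 0" --pt "-1 0 0 -0.04 0" --pt "-1 0 0 -0.04 0" --pt "-1 0 0 -0.04 0" --pt "-1 0.045 0 0 0" --pt "-1 0.045 0 0 0" --pt "-1 0.045 0 0 0" --pt "-1 0.045 0 0 0" --pt "-1 0.045 0 0 0" --pt "-1 0.045 0 0 0" --pt "-1 0.045 0 0 0" --pt "-1 0.045 0 0 0" --pt "-1 0.045 0 0 0" --pt "-1 0.045 0 0 0" --pt "-1 0 0 0 0"

```text
clock: 71.0
eef_pos: [489.5, 120.5, 255.8]
eef_rot: [-3.141, -0.0, 1.484]
wrist_force: [-0.2, -0.4, 0.1]
finger_gap: 0.3
finger_force: 0.0
```

```bash
python3 - <<'E'
from h import *
bx(); c=lev(); t=cam('top')
a=cv2.resize(c['img'][200:350,250:400],(400,400)); b=cv2.resize(t['img'][240:360,310:460],(400,320)); b=np.vstack([b,np.zeros((80,400,3),np.uint8)])
cv2.imwrite('pics/f.png',np.hstack([a,b]))
W=cloud(t).reshape(-1,3); q=(W-[460.2,-198.9,0])@R.from_euler('z',.09).as_matrix().T
r=q[(abs(q[:,0])<75)&(abs(q[:,1])<125)&(abs(q[:,2]-122)<4)]; print('lid',np.percentile(r,[.5,99.5],0).round(1),len(r))
r=q[(abs(q[:,0])<110)&(abs(q[:,1])<150)&(q[:,2]>60)&((abs(q[:,0])>60)|(abs(q[:,1])>106))]; print('outside pts',len(r),abs(r[:,:2]).max(0) if len(r) else '')
m=cmask(t['img'],'blue')&(np.indices((480,640))[1]>310)&(np.indices((480,640))[1]<470); B=cloud(t)[big(m)]; print(rect(B[B[:,2]>117]))
print([cloud(t)[v,u].round(0) for u,v in((205,136),(245,142),(484,229))])
E
```

```text
box frame [1.000e-01 3.221e+02 2.558e+02] [-0.2 -0.4  0.1]
-45 [(-90, 120.5), (-50, 121.3), (50, 121.2), (90, 120.5)]
45 [(-90, 119.9), (-50, 119.9), (50, 119.4), (90, 119.9)]
lid [[ -65.4 -101.6  119.4]
 [  56.5  110.3  126. ]] 6278
outside pts 1603 [ 99.02489228 113.05607405]
(array([ 438. , -193.8]), array([201. , 148.5]), 86.1)
[array([739., 195., 104.]), array([738., 113., 106.]), array([ 634., -371.,   89.])]
```

View pics/f.png

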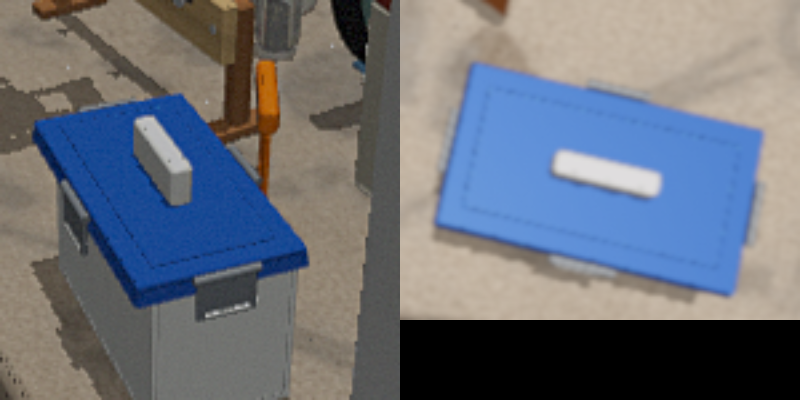

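The final crops show the lid square and level with all four clips lying against the box: scene front (75,215) and right (225,292), plus the top view. The lid tipped after the front clip was pressed, so I'll check both visible clips' angles.

```bash
python3 - <<'E'
from h import *
c=cam('scene'); W=cloud(c).reshape(-1,3); q=(W-[460.5,-200.2,0])@R.from_euler('z',.09).as_matrix().T
for n,ax,sg,off in(('front',0,-1,60.5),('right',1,-1,105.5)):
    d=sg*q[:,ax]-off; k=(abs(q[:,1-ax])<20)&(d>-5)&(d<25)&(q[:,2]<117)&(q[:,2]>85); print(n,k.sum(),np.polyfit(q[k,2]-117,d[k],1).round(3))
t=cam('top'); W=cloud(t).reshape(-1,3); q=(W-[460.2,-198.9,0])@R.from_euler('z',.09).as_matrix().T
for n,ax,sg,off in(('front',0,-1,60.5),('back',0,1,60.5),('left',1,1,105.5),('right',1,-1,105.5)):
    d=sg*q[:,ax]-off; k=(abs(q[:,1-ax])<18)&(d>-3)&(d<25)&(q[:,2]<125)&(q[:,2]>85); print(n,k.sum(),d[k].max().round(1) if k.sum() else '')
E
```

```text
front 130 [-0.03   6.777]
right 257 [ 0.006 -0.085]
front 123 7.5
back 15 -1.1
left 103 7.6
right 14 -1.2
```

```bash
python3 -c "
from h import *
print(ticket.sign_off())"
```

```text
the job is handed in; nothing more can be done
None
```

The job is handed in: all three scrapers (red, yellow, green) are in their cradles, the lid is level and fully down, all four clips are down, and the jars and shaker were not moved. The lid tipped once while I was pressing the back clip, but it settled flat again and all four clips looked fully down in the final views.

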